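Gauge three spacers for through bores and reject the blind one

ROBOT

A 7-joint arm with a two-finger parallel gripper is mounted at the origin on a cart in front of the work surface, level with it; the furniture and walls round the work are solid. World frame = base frame: x ahead of the robot, y to its left, z up, the work surface at z = 0. Lengths are in m, angles in rad, forces in N, time in s.
With the tool pointing down it reaches from about 0.35 to 0.9 m from the base axis. Payload 8.1 kg.
Tool frame: the origin (TCP) lies midway between the tips of the shut fingers; the grasp point (between the pads) lies arm.hold_point_z behind it (arm.hold_point_z is the distance from the TCP to the grasp point, in m); z points along the fingers, x is the direction in which the jaws open and shut, and the axes are right-handed (so a half turn about z gives the same grasp; the last joint's range is limited). The gripper opens to 92 mm and grips with 3 to 60 N. Pads are 19 mm wide; open, the fingers measure 130 mm over their backs; the gripper's body (75 mm by 190 mm) begins 47 mm behind the grasp point.
Start: joints at [-1.279, 0.434, 0.025, 1.573, -0.012, 1.134, -0.075], TCP at [0.24, 0.577, 0.227] pointing down, gripper open.
Joint ranges: [-2.62, 2.62], [-0.44, 2.09], [-1.27, 1.32], [0.08, 2.57], [-1.32, 4.46], [0.12, 2], [-2.74, 2.74]. Speed limits (rad/s): [2.22, 2.22, 3.01, 3.01, 3.14, 3.14, 3.14].

INTERFACE

Orientations are given as a rotation vector (axis times angle).
In Python, from cell import arm gives the robot as it stands.
- The arm moves only by the shell command python3 -m pendant 'ROWS' [FORCE]. ROWS is JSON, a list of rows, each an object with "dp": the shift along the tool's x, y, z in m, a list of three; "rotation": the turn, a rotation vector about the tool's x, y, z in rad, a list of three; "fingers": the closure, from -1 (fully open) to 1 (shut). In form: [{"dp": [x, y, z], "rotation": [rx, ry, rz], "fingers": fingers}, ...]. A call has 1 to 20 rows; each row is the pose to reach, as a shift and turn from the pose measured when the call began, along the tool's axes at that moment; what a row does not reach only later rows make up. A row lasts 1/8 s, in which the tool goes at most 62.5 mm and 10.7 degrees, less where a joint would pass 70% of its speed; a pose out of reach is approached as far as the arm can. A call with a gripper value outside its range is refused whole. The fingers move at their own pace and stop on an object; FORCE is the grip in N (left out, the last holds). Time passes only in rows, so rows that repeat a pose let the fingers close. It gives the time, the measured TCP pose, the force and the opening at its end, in the units of the state.
- arm.observe(): the state, without advancing time (a new reading comes with each control period).
- arm.get_image(name): name is "side" or "top" or "wrist"; returns the picture (400x640x3 uint8, blue, green, red); there is no depth.
- arm.camera_params(name): a dict with "camera_matrix" (3x3 intrinsics, pixels), "rvec" (rotation vector, rad) and "tvec" (3), from world to camera coordinates, as OpenCV has them. Camera axes: x right, y down, z forward; pixel columns grow to the right and rows downward; lengths in m; the calibration is good to about 2 mm. The wrist camera is an equidistant fisheye: a pixel r from the principal point sees the ray r / f radians off the axis. A picture is of the moment at which its call begins: read the wrist's pose just before it. camera_params takes no time and is no camera call; for the wrist camera it gives the pose at the moment of the call.
- arm.sign_off(): hands the job in, once; it reports no verdict.
The state is a dict: "clock": time; "joints": joint angles; "dq": joint speeds; "joint_efforts": joint torques, N m; "position": TCP position; "ee_rot": TCP orientation; "force": force on the tool from outside, world axes, zero at the start; "ft_torque": the same for the moment, N m; "width": opening from 0.0 (shut) to 1.0 (fully open).
Only numpy, scipy, OpenCV 4.12 (cv2) and the standard library are available. Lean on these libraries where they do the work, as an engineer would, in place of code of your own. Each camera call takes 0.05 s, during which the arm holds its last target.

TASK

One of the three spacers in the sloping stand was drilled blind. Take the gauge pin from its holder and push it down each bore in turn, left, middle, then right as seen from the robot, as far as it will go, so that in the through bores it presses down the tell-tale plunger under the cup. Then put the pin back upright and fully home in its holder, stand the blind spacer upright, mouth up, on the floor of the steel tray, and leave the other two seated in their cups and the small bottles around where they are.

Things in the scene. Friction and masses are not known exactly. Their poses are not given: they have to be found in the camera images.
- pin_grip (a point): Steel gauge pin, 115 mm long, 0.06 kg, standing upright in its holder: a round shaft 6 mm in diameter and 65 mm long with a slightly chamfered tip, and above it a square grip 14 x 14 mm, 50 mm tall. The point is the centre of the square grip, 90 mm from the tip; z runs from the tip to the grip, x and y are square to the grip's flats.
- pin_tip (a point): Tip of the gauge pin, lower end of its shaft; axes as for the grip.
- holder_top (a point): Pin holder: a grey metal block 44 x 44 mm and 75 mm tall, fixed. The point is the centre of its top face, at the mouth of a through hole of 9 mm; the pin stands in it with the square grip resting on the top face (fully home: centre of the grip 25 mm above this point).
- bush_a_mid (a point): Steel spacer a, one of three that look alike: cylinder 30 mm in diameter (28 mm for the last 3 mm at each end), 40 mm long, bore 10 mm, 0.08 to 0.17 kg. Point: its centre, half-way along; z is the bore's axis, out of the mouth (20 mm along +z). In two of the three the bore goes right through (40 mm), in one it is blind, 22 mm deep; which one is not told and does not show.
- bush_b_mid (a point): Steel spacer b, one of three that look alike: cylinder 30 mm in diameter (28 mm for the last 3 mm at each end), 40 mm long, bore 10 mm, 0.08 to 0.17 kg. Point: its centre, half-way along; z is the bore's axis, out of the mouth (20 mm along +z). In two of the three the bore goes right through (40 mm), in one it is blind, 22 mm deep; which one is not told and does not show.
- bush_c_mid (a point): Steel spacer c, one of three that look alike: cylinder 30 mm in diameter (28 mm for the last 3 mm at each end), 40 mm long, bore 10 mm, 0.08 to 0.17 kg. Point: its centre, half-way along; z is the bore's axis, out of the mouth (20 mm along +z). In two of the three the bore goes right through (40 mm), in one it is blind, 22 mm deep; which one is not told and does not show.
- mouth_left (a point): Left cup of the stand, as the robot sees it (left is +y). Point: centre of the mouth of a spacer sitting in this cup; z points out of the bore, y along the stand to the left. The deck is 40 mm below it along z.
- mouth_middle (a point): Middle cup of the stand, as the robot sees it (left is +y). Point: centre of the mouth of a spacer sitting in this cup; z points out of the bore, y along the stand to the left. The deck is 40 mm below it along z.
- mouth_right (a point): Right cup of the stand, as the robot sees it (left is +y). Point: centre of the mouth of a spacer sitting in this cup; z points out of the bore, y along the stand to the left. The deck is 40 mm below it along z.
- stand: Inclined stand, fixed, 84 x 226 mm; origin at the centre of its underside. Its flat deck slopes so that the three bores lean 25 degrees from vertical towards the robot (stand's -x). Three cups 75 mm apart along y: rings 10 mm high, 41 mm outside, 33 mm inside diameter; 30 mm of each spacer stand out of its cup. Under each cup a tell-tale plunger sits flush with the deck.
- telltale_left (a joint): Tell-tale plunger under the left cup, 12 mm wide: 0 with its head 41 mm below the spacer's mouth, up to 0.010 m as it is pressed down along the bore's axis through a through bore (about 2 N); it stays where it is left. It cannot be reached through a blind bore.
- telltale_middle (a joint): Tell-tale plunger under the middle cup, 12 mm wide: 0 with its head 41 mm below the spacer's mouth, up to 0.010 m as it is pressed down along the bore's axis through a through bore (about 2 N); it stays where it is left. It cannot be reached through a blind bore.
- telltale_right (a joint): Tell-tale plunger under the right cup, 12 mm wide: 0 with its head 41 mm below the spacer's mouth, up to 0.010 m as it is pressed down along the bore's axis through a through bore (about 2 N); it stays where it is left. It cannot be reached through a blind bore.
- tray: Pressed steel tray with a rolled rim, 392 (its x) x 308 (its y) x 44 mm, fixed; origin at the centre of its underside, the flat floor's top is 2 mm above it and measures 332 x 248 mm.
- white_bottle: Bystander: small white bottle with a blue cap, 43 mm wide, 95 mm tall; origin at the centre of its underside.
- amber_bottle: Bystander: small amber bottle with a white cap, 48 mm wide, 106 mm tall; origin at the centre of its underside.
- dropper: Bystander: small amber dropper bottle with a black bulb, 33 mm wide, 88 mm tall; origin at the centre of its underside.
There are look-alikes about, which are no part of the job. What is shaped like the part that bears bush_b_mid but black is not meant.

How it is judged:
By the outcome, as a careful person would: the job done as asked, in the order asked, and still so for the second after the job is handed in, with the robot touching nothing.
It also fails if it takes over 69 s, if anything falls off the work surface, if the arm or the gripper's body presses on something with over 40 N, if the wrist force passes 120 N, or if a joint passes its speed limit or range.

## Working session

There is one attempt and no reset: what is moved stays moved. The work goes in short steps, Python scripts to look and compute and a shell command to move; the robot and the scene stay as the last step left them, time stands still between calls to the robot, and variables do not carry over. Pictures are saved under pics/ and viewed, and the job is handed in when it is done.

```bash
ls; mkdir -p pics; python3 - <<'E'
from cell import arm
import cv2
print(arm.observe(), arm.hold_point_z)
for n in("side","top","wrist"):
    p=arm.camera_params(n); print(n,p)
    cv2.imwrite(f"pics/{n}0.png",arm.get_image(n))
E
```

```text
pics
{'clock': 0.0, 'joints': array([-1.2785943 ,  0.4351983 ,  0.02496506,  1.57407438, -0.01158404,
        1.13397153, -0.07509994]), 'dq': array([-0.00305425,  0.00051869,  0.00068621,  0.00133956,  0.00051537,
        0.00131317,  0.0018746 ]), 'joint_efforts': array([ 5.44000850e-04, -6.67862391e+01,  9.84833501e-01, -3.14435935e+01,
       -6.06396748e-02,  4.29714366e-02,  1.51352738e-04]), 'position': array([0.24025468, 0.57644712, 0.22596899]), 'ee_rot': array([ 2.61322588e+00,  1.74202512e+00, -1.83026879e-03]), 'force': array([-0.37622014,  0.21180944,  0.31495944]), 'ft_torque': array([0.02876897, 0.00930203, 0.03473255]), 'width': 1.0013444803210794} 0.0188
side {'camera_matrix': array([[453.3388723 ,   0.        , 318.59778743],
       [  0.        , 453.3388723 , 194.14353827],
       [  0.        ,   0.        ,   1.        ]]), 'rvec': array([ 0.16989828,  2.7809883 , -1.38254119]), 'tvec': array([ 5.15851723e-01, -7.69820748e-04,  1.47204280e+00])}
top {'camera_matrix': array([[471.23900785,   0.        , 321.59227703],
       [  0.        , 471.23900785, 198.13734665],
       [  0.        ,   0.        ,   1.        ]]), 'rvec': array([ 2.17466727, -2.19487119,  0.07909198]), 'tvec': array([0.0279765 , 0.53864363, 1.37446987])}
wrist {'camera_matrix': array([[309.70691629,   0.        , 316.8249089 ],
       [  0.        , 309.70691629, 197.33897891],
       [  0.        ,   0.        ,   1.        ]]), 'rvec': array([-2.39294669, -1.5961039 , -0.24380702]), 'tvec': array([-0.62448005, -0.03831668,  0.39300711])}
```

View pics/side0.png

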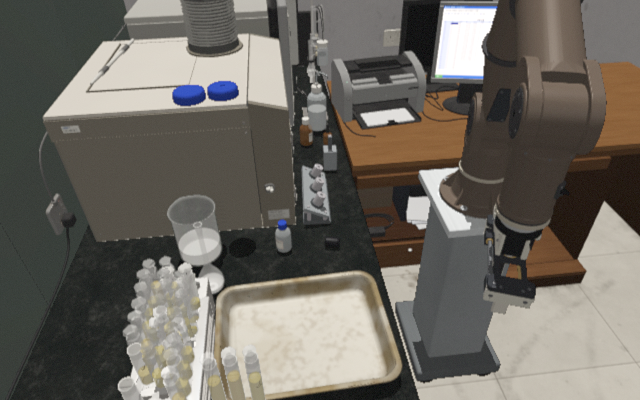

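View pics/top0.png

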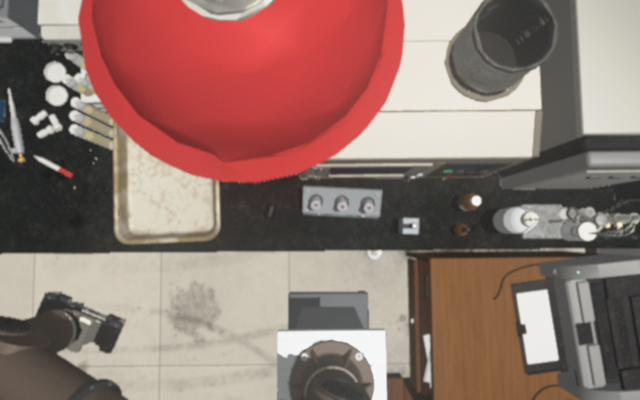

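View pics/wrist0.png

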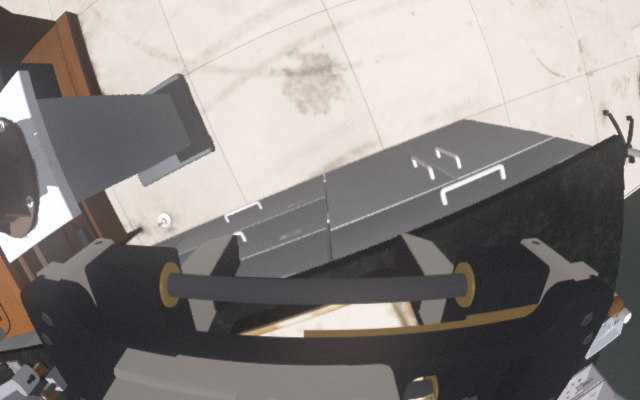

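```bash
cat > h.py <<'E'
import numpy as np, cv2
from cell import arm
from scipy.spatial.transform import Rotation as Ro
def cam(n):
    p=arm.camera_params(n); K=np.array(p["camera_matrix"]); R=cv2.Rodrigues(np.array(p["rvec"]))[0]; t=np.array(p["tvec"]).ravel(); return K,R,t
def ray(n,uv,c=None):
    K,R,t=c or cam(n)
    a=np.array([(uv[0]-K[0,2])/K[0,0],(uv[1]-K[1,2])/K[1,1]])
    if n=="wrist":
        r=np.hypot(*a); d=np.array([*(a/r*np.sin(r)),np.cos(r)]) if r>1e-9 else np.array([0,0,1.])
    else: d=np.array([*a,1.])
    d=R.T@d; return -R.T@t,d/np.linalg.norm(d)
def plane(n,uv,z,c=None):
    o,d=ray(n,uv,c); return o+d*(z-o[2])/d[2]
def proj(n,P,c=None):
    K,R,t=c or cam(n); q=R@np.asarray(P,float)+t
    if n=="wrist":
        th=np.arctan2(np.hypot(q[0],q[1]),q[2]); a=q[:2]/np.hypot(q[0],q[1])*th
    else: a=q[:2]/q[2]
    return np.array([K[0,0]*a[0]+K[0,2],K[1,1]*a[1]+K[1,2]])
def tri(obs):
    A=np.zeros((3,3));b=np.zeros(3);L=[]
    for o,d in obs:
        M=np.eye(3)-np.outer(d,d);A+=M;b+=M@o
    X=np.linalg.solve(A,b)
    return X,[np.linalg.norm(np.cross(X-o,d)) for o,d in obs]
def pose():
    s=arm.observe(); return np.array(s["position"]),Ro.from_rotvec(s["ee_rot"]),s
def to(P,R):
    "row for target TCP P, Rotation R"
    p,r,s=pose(); return np.round(r.inv().apply(np.asarray(P)-p),4),np.round((r.inv()*R).as_rotvec(),4)
def tool(x,z):
    "rotation with tool z along z and x along x"
    z=np.array(z,float);z/=np.linalg.norm(z);x=np.array(x,float);x-=z*(x@z);x/=np.linalg.norm(x)
    return Ro.from_matrix(np.array([x,np.cross(z,x),z]).T)
def crop(img,u,v,w,h,s,name):
    c=img[v:v+h,u:u+w]; cv2.imwrite("pics/"+name,cv2.resize(c,None,fx=s,fy=s,interpolation=cv2.INTER_CUBIC))
E
python3 - <<'E'
from h import *
t=cv2.imread("pics/top0.png");s=cv2.imread("pics/side0.png")
crop(t,230,160,260,100,3,"t1.png"); crop(s,220,110,140,150,4,"s1.png")
K,R,tt=cam("wrist");p,r,_=pose()
print("cam in tool", r.inv().apply(-R.T@tt-p)); print((R@r.as_matrix()).T)
for n,uv in dict(stand=(342,203),hold=(409,226),tray=(170,185),edge=(300,250),wb=(470,201)).items(): print(n,plane("top",uv,0.0))
E
```

```text
cam in tool [ 0.00032203 -0.08184764 -0.15927411]
[[ 9.99999942e-01  2.84041655e-04 -1.88460485e-04]
 [-2.14205925e-04  9.53696215e-01  3.00771480e-01]
 [ 2.65165680e-04 -3.00771422e-01  9.53696221e-01]]
stand [ 0.52510652 -0.03804251  0.        ]
hold [ 0.45444347 -0.23727763  0.        ]
tray [0.58408257 0.47819871 0.        ]
edge [0.38615675 0.08866165 0.        ]
wb [ 0.5275637  -0.42183094  0.        ]
```

View pics/t1.png

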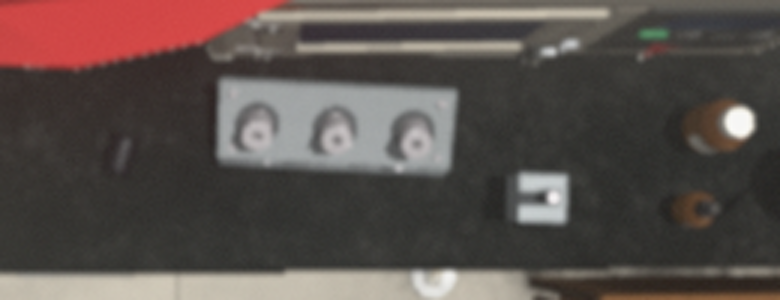

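View pics/s1.png

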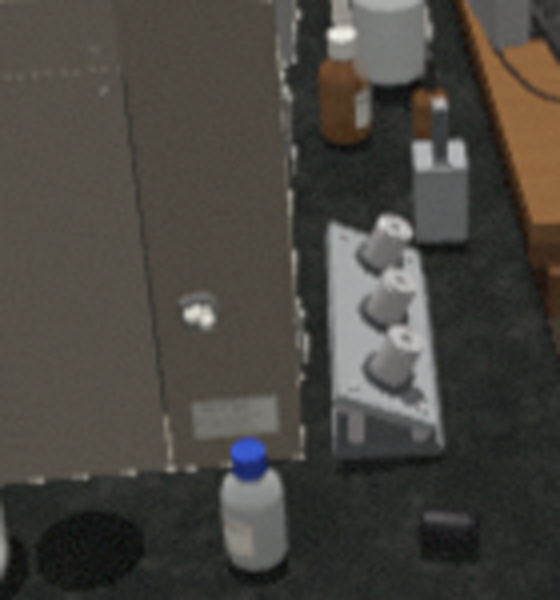

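```bash
python3 - <<'E'
from h import *
T=lambda u,v:(230+u/3,160+v/3); S=lambda u,v:(220+u/4,110+v/4)
for n,a,b in [("L",(259,131),(402,341)),("M",(338,137),(398,281)),("R",(416,144),(394,226)),("pin",(552,197),(439,104))]:
    X,e=tri([ray("top",T(*a)),ray("side",S(*b))]); print(n,X.round(4),np.round(e,4))
for n,uv in dict(white=(284,250),box=(332,244),amber=(306,145),drop=(330,140),trayF=(385,380),trayB=(215,390),trayBR=(222,290),trayFR=(375,275)).items(): print(n,plane("side",uv,0).round(3))
print("holder top face", [plane("top",T(*q),0.075).round(4) for q in [(517,172),(569,173),(567,225),(517,224)]])
print(to([.42,-.1,.3],tool((0,1,0),(0,0,-1))))
E
```

```text
L [0.5176 0.0383 0.0782] [0.0015 0.0015]
M [ 0.5116 -0.0362  0.0801] [0.001 0.001]
R [ 0.5054 -0.1095  0.0824] [0.0002 0.0002]
pin [ 0.4533 -0.2279  0.1239] [0.0005 0.0005]
white [ 0.638  0.176 -0.   ]
box [0.5  0.17 0.  ]
amber [ 0.524 -0.387  0.   ]
drop [ 0.428 -0.411  0.   ]
trayF [0.444 0.599 0.   ]
trayB [ 0.803  0.577 -0.   ]
trayBR [0.804 0.302 0.   ]
trayFR [0.403 0.303 0.   ]
holder top face [array([ 0.4783, -0.2051,  0.075 ]), array([ 0.4769, -0.2541,  0.075 ]), array([ 0.428, -0.251,  0.075]), array([ 0.4293, -0.204 ,  0.075 ])]
(array([-0.5555,  0.4261, -0.0732]), array([-1.000e-04,  1.200e-03, -3.948e-01]))
```

```bash
python3 - <<'E'
from h import *
print(to([.44,-.19,.24],tool((0,1,0),(0,0,-1))))
E
```

```text
(array([-0.6308,  0.4792, -0.0131]), array([-1.000e-04,  1.200e-03, -3.948e-01]))
```

```bash
python3 -m pendant '[{"dp":[-0.04,0.03,-0.05],"rotation":[0,0,-0.1],"fingers":-1},{"dp":[-0.6308,0.4792,-0.0131],"rotation":[0,0.0012,-0.3948],"fingers":-1},{"dp":[-0.6308,0.4792,-0.0131],"rotation":[0,0.0012,-0.3948],"fingers":-1},{"dp":[-0.6308,0.4792,-0.0131],"rotation":[0,0.0012,-0.3948],"fingers":-1},{"dp":[-0.6308,0.4792,-0.0131],"rotation":[0,0.0012,-0.3948],"fingers":-1},{"dp":[-0.6308,0.4792,-0.0131],"rotation":[0,0.0012,-0.3948],"fingers":-1},{"dp":[-0.6308,0.4792,-0.0131],"rotation":[0,0.0012,-0.3948],"fingers":-1},{"dp":[-0.6308,0.4792,-0.0131],"rotation":[0,0.0012,-0.3948],"fingers":-1},{"dp":[-0.6308,0.4792,-0.0131],"rotation":[0,0.0012,-0.3948],"fingers":-1},{"dp":[-0.6308,0.4792,-0.0131],"rotation":[0,0.0012,-0.3948],"fingers":-1},{"dp":[-0.6308,0.4792,-0.0131],"rotation":[0,0.0012,-0.3948],"fingers":-1},{"dp":[-0.6308,0.4792,-0.0131],"rotation":[0,0.0012,-0.3948],"fingers":-1},{"dp":[-0.6308,0.4792,-0.0131],"rotation":[0,0.0012,-0.3948],"fingers":-1},{"dp":[-0.6308,0.4792,-0.0131],"rotation":[0,0.0012,-0.3948],"fingers":-1},{"dp":[-0.6308,0.4792,-0.0131],"rotation":[0,0.0012,-0.3948],"fingers":-1},{"dp":[-0.6308,0.4792,-0.0131],"rotation":[0,0.0012,-0.3948],"fingers":-1}]' 30
python3 - <<'E'
from h import *
import pickle
pickle.dump(cam("wrist"),open("w1.pkl","wb"))
i=arm.get_image("wrist"); cv2.imwrite("pics/w1.png",i); print(pose()[0], arm.observe()["clock"])
for n,P in dict(L=[.5176,.0383,.0782],M=[.5116,-.0362,.0801],R=[.5054,-.1095,.0824],pin=[.4533,-.2279,.1239]).items(): print(n,proj("wrist",P).round(1))
E
```

```text
clock: 2.15
position: [0.4399, -0.1886, 0.2399]
ee_rot: [-2.219, -2.223, -0.001]
force: [-0.4, -0.1, 0.1]
width: 1.001
[ 0.4399463  -0.18862942  0.24003708] 2.2
L [491.7 240.6]
M [442.6 239.3]
R [385.5 236.9]
pin [274.8 205.6]
```

View pics/w1.png

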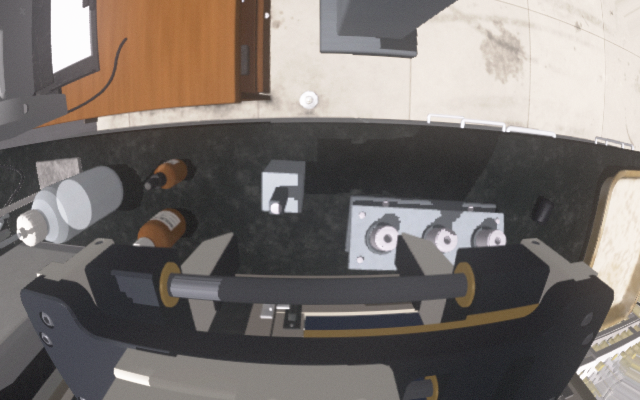

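```bash
python3 - <<'E'
from h import *
i=cv2.imread("pics/w1.png")
crop(i,245,140,80,90,7,"w1p.png"); crop(i,340,180,180,100,4.4,"w1s.png")
E
```

```text
(no output)
```

View pics/w1p.png

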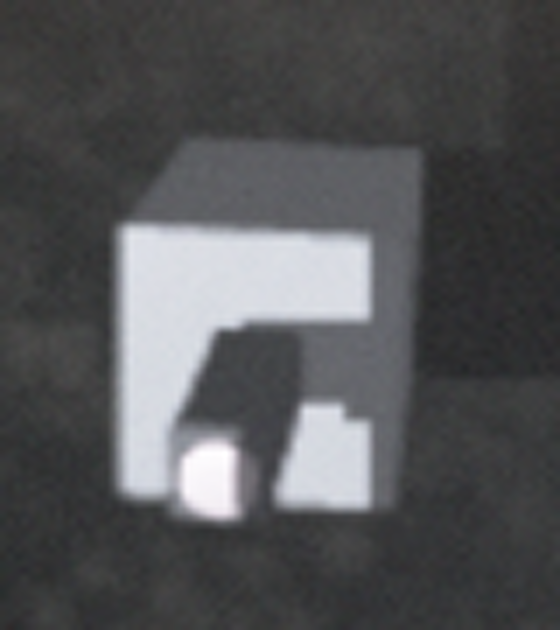

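View pics/w1s.png

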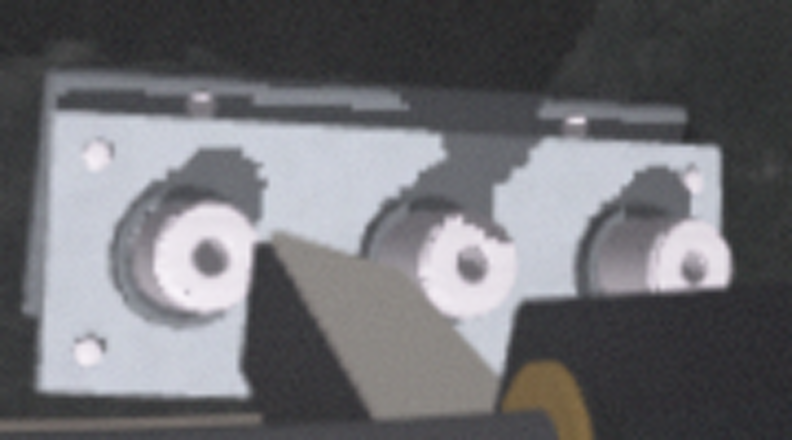

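```bash
python3 - <<'E'
from h import *
import pickle
c=pickle.load(open("w1.pkl","rb"))
P=lambda u,v:(245+u/7,140+v/7)
q=[plane("wrist",P(*a),.075,c) for a in [(118,225),(372,235),(372,510),(118,497)]]
print(np.round(q,4)); print("holder c",np.mean(q,0).round(4), [np.degrees(np.arctan2(*(q[b]-q[a])[[0,1]])).round(1) for a,b in [(0,1),(3,2)]],[np.degrees(np.arctan2(*(q[b]-q[a])[[1,0]])).round(1) for a,b in [(0,3),(1,2)]])
print("pin",plane("wrist",P(215,474),.125,c).round(4))
T=lambda u,v:(230+u/3,160+v/3); S=lambda u,v:(220+u/4,110+v/4)
W=lambda u,v:(340+u/4.4,180+v/4.4)
for n,a,b,w in [("L",(259,131),(402,341),(695,267)),("M",(338,137),(398,281),(473,265)),("R",(416,144),(394,226),(210,256))]:
    X,e=tri([ray("top",T(*a)),ray("side",S(*b)),ray("wrist",W(*w),c)]); print(n,X.round(4),np.round(e,4), plane("wrist",W(*w),.0805,c).round(4))
X,e=tri([ray("top",T(552,197)),ray("side",S(439,104)),ray("wrist",P(215,474),c)]); print("pin",X,e)
E
```

```text
[[ 0.4318 -0.2477  0.075 ]
 [ 0.4335 -0.2083  0.075 ]
 [ 0.4785 -0.2089  0.075 ]
 [ 0.4765 -0.2499  0.075 ]]
holder c [ 0.4551 -0.2287  0.075 ] [np.float64(2.5), np.float64(2.7)] [np.float64(-2.8), np.float64(-0.9)]
pin [ 0.4549 -0.227   0.125 ]
L [0.5169 0.0417 0.0826] [0.0042 0.0016 0.0034] [0.517  0.0469 0.0805]
M [ 0.5115 -0.0334  0.0834] [0.0029 0.0013 0.0023] [ 0.5127 -0.0295  0.0805]
R [ 0.5056 -0.1081  0.0841] [0.0013 0.0006 0.001 ] [ 0.5078 -0.1062  0.0805]
pin [ 0.45387387 -0.22716883  0.12485776] [np.float64(0.0006076825397645151), np.float64(0.0010550119201656251), np.float64(0.0010400565560057225)]
```

```bash
python3 - <<'E'
from h import *
print(to([.454,-.2272,.165],tool((.04,1,0),(0,0,-1))))
E
```

```text
(array([-0.0387,  0.014 ,  0.075 ]), array([-0.0001, -0.0008,  0.0422]))
```

```bash
python3 -m pendant '[{"dp":[-0.02,0.007,0.0375],"rotation":[0,-0.0008,0.021],"fingers":-1},{"dp":[-0.0387,0.014,0.075],"rotation":[0,-0.0008,0.0422],"fingers":-1},{"dp":[-0.0387,0.014,0.075],"rotation":[0,-0.0008,0.0422],"fingers":-1},{"dp":[-0.0387,0.014,0.075],"rotation":[0,-0.0008,0.0422],"fingers":-1}]' 30
python3 - <<'E'
from h import *
import pickle
pickle.dump(cam("wrist"),open("w2.pkl","wb"))
i=arm.get_image("wrist"); cv2.imwrite("pics/w2.png",i); print(pose()[0], arm.observe()["clock"])
print(proj("wrist",[.454,-.2272,.125]))
crop(i,240,140,160,120,5,"w2p.png")
E
```

```text
clock: 2.7
position: [0.4543, -0.2264, 0.1659]
ee_rot: [-2.264, -2.178, -0.001]
force: [-0.0, 0.3, 0.2]
width: 0.997
[ 0.4546199  -0.22645023  0.16622035] 2.75
[315.22097112 221.75931431]
```

View pics/w2p.png

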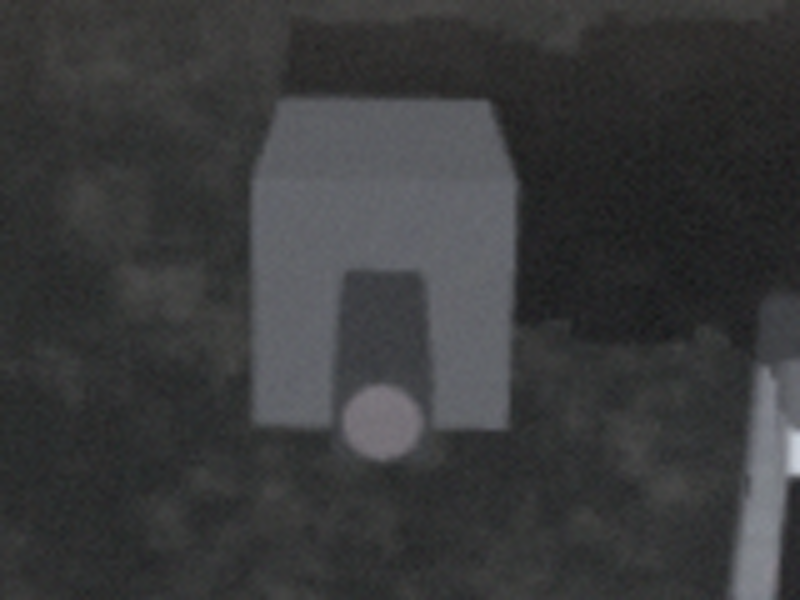

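```bash
python3 - <<'E'
from h import *
import pickle
c=pickle.load(open("w2.pkl","rb"))
P=lambda u,v:(240+u/5,140+v/5)
X=plane("wrist",P(383,421),.125,c);print("pin",X.round(4))
q=[plane("wrist",P(*a),.075,c) for a in [(254,180),(516,181),(510,430),(254,426)]]
print(np.round(q,4),np.mean(q,0)); print([np.degrees(np.arctan2(*(q[b]-q[a])[[0,1]])).round(1) for a,b in [(0,1),(3,2)]],[np.degrees(np.arctan2(*(q[b]-q[a])[[1,0]])).round(1) for a,b in [(0,3),(1,2)]])
print(to([X[0],X[1],.083],tool((.045,1,0),(0,0,-1))))
E
```

```text
pin [ 0.4553 -0.2263  0.125 ]
[[ 0.432  -0.2469  0.075 ]
 [ 0.4339 -0.2033  0.075 ]
 [ 0.4786 -0.2049  0.075 ]
 [ 0.4762 -0.2497  0.075 ]] [ 0.45517397 -0.22619767  0.075     ]
[np.float64(2.4), np.float64(3.2)] [np.float64(-3.7), np.float64(-2.0)]
(array([0.0002, 0.0006, 0.0832]), array([ 0.0014, -0.0003,  0.0065]))
```

```bash
python3 -m pendant '[{"dp":[0.0002,0.0006,0.045],"rotation":[0.0014,0,0.01],"fingers":-1},{"dp":[0.0002,0.0006,0.082],"rotation":[0.0014,0,0.01],"fingers":-1},{"dp":[0.0002,0.0006,0.082],"rotation":[0.0014,0,0.01],"fingers":-1},{"dp":[0.0002,0.0006,0.082],"rotation":[0.0014,0,0.01],"fingers":-1}]' 40
python3 -m pendant '[{"dp":[0,0,0],"rotation":[0,0,0],"fingers":1},{"dp":[0,0,0],"rotation":[0,0,0],"fingers":1},{"dp":[0,0,0],"rotation":[0,0,0],"fingers":1},{"dp":[0,0,0],"rotation":[0,0,0],"fingers":1},{"dp":[0,0,0],"rotation":[0,0,0],"fingers":1}]' 40
python3 - <<'E'
from h import *
i=arm.get_image("wrist"); cv2.imwrite("pics/w3.png",i)
p,r,s=pose();print(p,s["width"],r.as_matrix().round(3),s["joints"].round(2))
print(proj("wrist",p+r.apply([0,0,-.0438])))
E
```

```text
clock: 3.25
position: [0.4564, -0.2264, 0.0861]
ee_rot: [2.273, 2.166, 0.002]
force: [0.9, -0.0, 0.3]
width: 1.002
clock: 3.88
position: [0.4564, -0.2264, 0.086]
ee_rot: [2.273, 2.166, 0.002]
force: [0.2, -1.7, 0.5]
width: 0.501
[ 0.45631422 -0.22641896  0.086004  ] 0.461509530584212 [[ 0.048  0.999  0.002]
 [ 0.999 -0.048 -0.   ]
 [-0.     0.002 -1.   ]] [-0.05  0.46  0.55  2.05 -0.36  0.73  2.24]
[316.00444051 293.46301003]
```

View pics/w3.png

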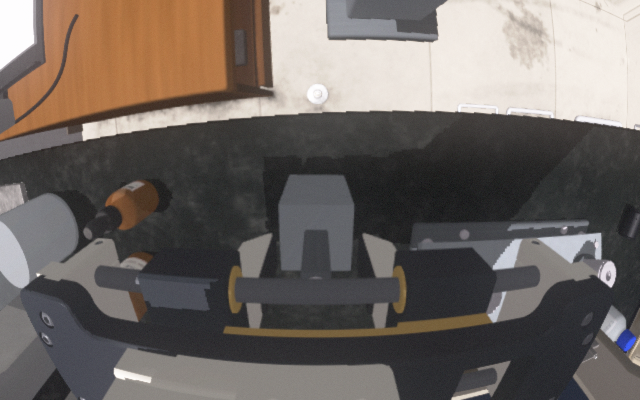

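```bash
python3 -m pendant '[{"dp":[0,0,0],"rotation":[0,0,0],"fingers":1},{"dp":[0,0,0],"rotation":[0,0,0],"fingers":1},{"dp":[0,0,0],"rotation":[0,0,0],"fingers":1},{"dp":[0,0,0],"rotation":[0,0,0],"fingers":1},{"dp":[0,0,0],"rotation":[0,0,0],"fingers":1}]' 40
python3 - <<'E'
from h import *
p,r,s=pose();print(p,s["width"],s["force"],s["ft_torque"])
E
```

```text
clock: 4.55
position: [0.4563, -0.2264, 0.086]
ee_rot: [2.273, 2.166, 0.002]
force: [-0.1, -0.1, 0.5]
width: 0.147
[ 0.45632302 -0.22638883  0.08597278] 0.1470832123665012 [-0.06070191 -0.08417193  0.45296299] [0.08482609 0.03139286 0.00372696]
```

```bash
python3 - <<'E'
from h import *
R=tool((.07,.9976,0),(.4216,-.0296,-.9063)); z=R.as_matrix()[:,2]
print(to([.4563,-.2264,.21],pose()[1])); print(to([.45,-.1,.21],R)); print(to(np.array([.517,.042,.082])-.116*z,R),np.array([.517,.042,.082])-.116*z)
E
```

```text
(array([-0.    ,  0.0002, -0.124 ]), array([0., 0., 0.]))
(array([ 0.1259, -0.0121, -0.1241]), array([-0.4343, -0.0048,  0.0216]))
(array([ 0.2721, -0.0011, -0.1012]), array([-0.4343, -0.0048,  0.0216])) [0.46809446 0.0454336  0.18713067]
```

```bash
python3 -m pendant '[{"dp":[0,0,-0.05],"rotation":[0,0,0],"fingers":1},{"dp":[0,0,-0.1],"rotation":[0,0,0],"fingers":1},{"dp":[0,0,-0.12],"rotation":[0,0,0],"fingers":1},{"dp":[0.06,-0.006,-0.124],"rotation":[-0.15,0,0.01],"fingers":1},{"dp":[0.12,-0.006,-0.124],"rotation":[-0.3,0,0.02],"fingers":1},{"dp":[0.18,-0.004,-0.12],"rotation":[-0.4343,-0.0048,0.0216],"fingers":1},{"dp":[0.23,-0.002,-0.11],"rotation":[-0.4343,-0.0048,0.0216],"fingers":1},{"dp":[0.2721,-0.0011,-0.1012],"rotation":[-0.4343,-0.0048,0.0216],"fingers":1},{"dp":[0.2721,-0.0011,-0.1012],"rotation":[-0.4343,-0.0048,0.0216],"fingers":1},{"dp":[0.2721,-0.0011,-0.1012],"rotation":[-0.4343,-0.0048,0.0216],"fingers":1},{"dp":[0.2721,-0.0011,-0.1012],"rotation":[-0.4343,-0.0048,0.0216],"fingers":1}]' 40
python3 - <<'E'
from h import *
import pickle
pickle.dump(cam("wrist"),open("w4.pkl","wb"))
p,r,s=pose();print(p,s["width"],s["force"],s["joints"].round(2)); np.save("p4.npy",np.r_[p,r.as_rotvec()])
i=arm.get_image("wrist"); cv2.imwrite("pics/w4.png",i)
j=arm.get_image("side"); crop(j,230,110,140,130,5,"s4.png")
print("tip",proj("wrist",p+r.apply([0,-.001,.076])),"mouth",proj("wrist",[.517,.042,.082]),"side tip",proj("side",p+r.apply([0,-.001,.076])))
E
```

```text
clock: 5.92
position: [0.4679, 0.0444, 0.1872]
ee_rot: [2.043, 1.903, 0.421]
force: [0.7, -0.4, -0.1]
width: 0.149
[0.46792987 0.04440865 0.18717382] 0.1487334539354501 [ 0.73336872 -0.43011566 -0.11604545] [-0.6   0.01  0.26  2.36  0.44  0.4   0.78]
tip [316.55743693 204.24020011] mouth [317.81479638 191.43803718] side tip [326.207704 184.739587]
```

View pics/w4.png

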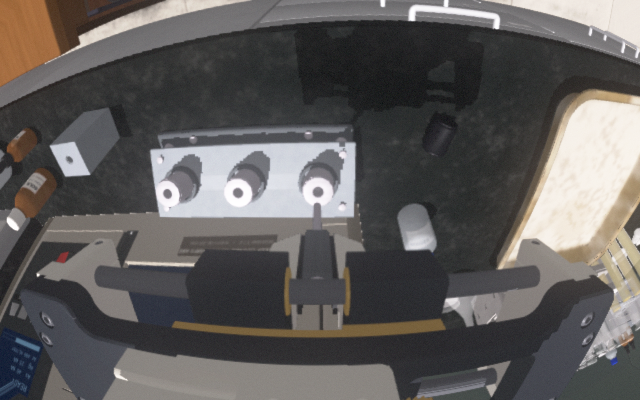

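View pics/s4.png

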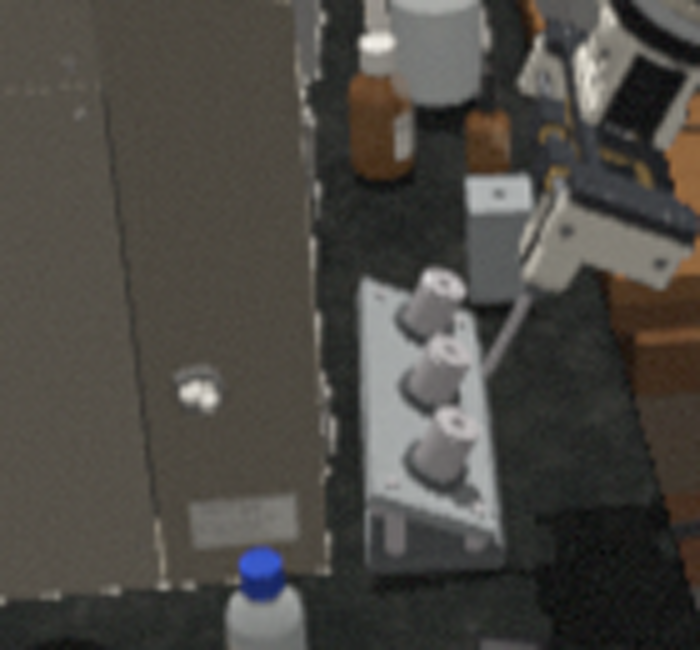

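```bash
python3 - <<'E'
from h import *
i=cv2.imread("pics/w4.png")
crop(i,140,120,110,100,7,"w4a.png"); crop(i,270,140,90,80,8,"w4b.png")
E
```

```text
(no output)
```

View pics/w4a.png

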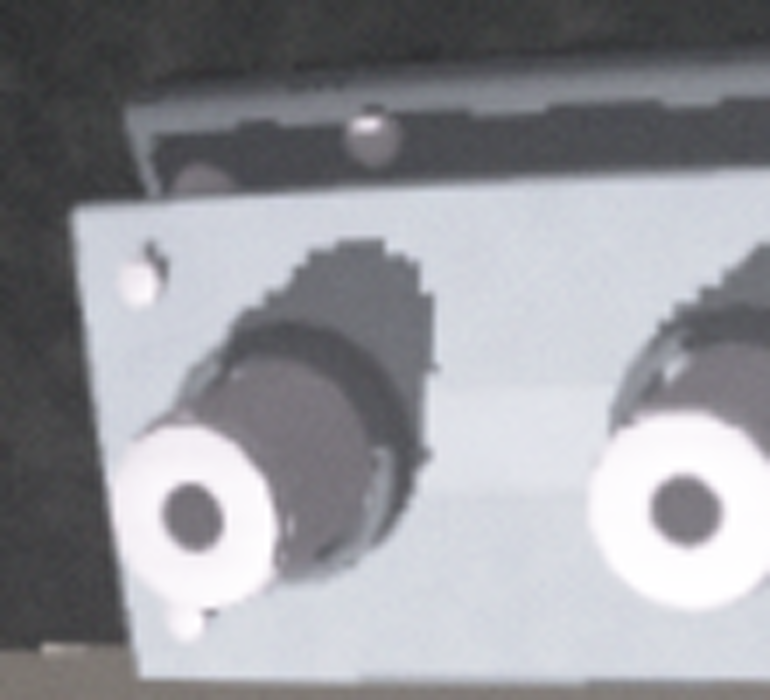

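View pics/w4b.png

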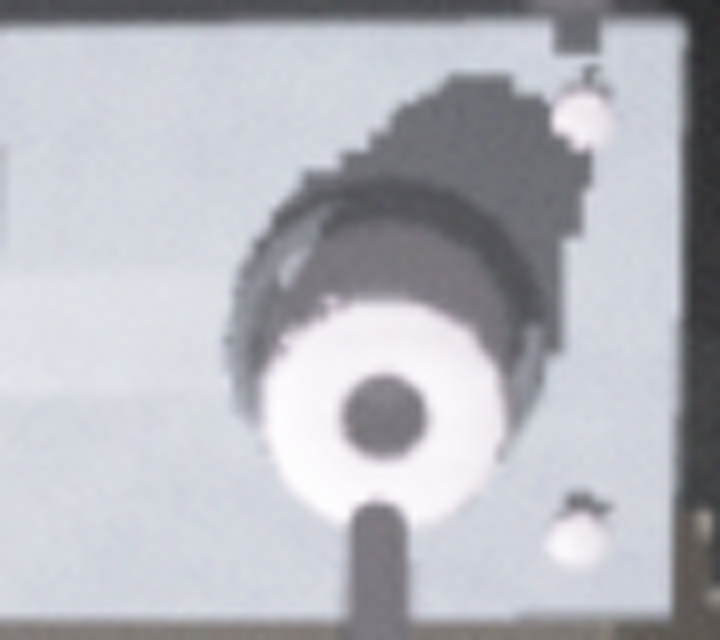

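```bash
python3 - <<'E'
from h import *
import pickle
c=pickle.load(open("w4.pkl","rb"));P=np.load("p4.npy");p=P[:3];r=Ro.from_rotvec(P[3:])
px=dict(L=(318.1,191.9),M=(238.1,192.9),R=(167.4,193.6))
rays={k:ray("wrist",v,c) for k,v in px.items()}
yaw=4.
for it in range(4):
    ys=np.array([np.sin(np.radians(yaw)),np.cos(np.radians(yaw)),0]); xs=np.array([ys[1],-ys[0],0])
    n=-np.sin(np.radians(25))*xs+np.cos(np.radians(25))*np.array([0,0,1])
    def pts(h): # offset along n from ref
        ref=np.array([.517,.042,.082])+h*n
        return {k:o+d*((ref-o)@n)/(d@n) for k,(o,d) in rays.items()}
    from scipy.optimize import brentq
    h=brentq(lambda h:np.linalg.norm(pts(h)["L"]-pts(h)["R"])-.15,-.05,.05); q=pts(h)
    yaw=np.degrees(np.arctan2((q["L"]-q["R"])[0],(q["L"]-q["R"])[1]))
    v=(q["L"]-q["R"])
    print(yaw,h,{k:x.round(4) for k,x in q.items()},np.linalg.norm(q["L"]-q["M"]),np.linalg.norm(q["M"]-q["R"]))
q0=pts(0);print({k:x.round(4) for k,x in q0.items()})
for k in q: print(k,"tool:",r.inv().apply(q[k]-p).round(4), r.inv().apply(q0[k]-p).round(4))
o,d=ray("wrist",(317.2,205.8),c); a=r.inv().apply(o-p);b=r.inv().apply(d);print("tip at z=.076 in tool",a+b*(.076-a[2])/b[2])
print("n in tool",r.inv().apply(n))
T=lambda u,v:(230+u/3,160+v/3); S=lambda u,v:(230+u/5,110+v/5)
for k,a,b in [("L",(259,131),(457,425)),("M",(338,137),(451,353)),("R",(416,144),(445,284))]:
    X,e=tri([ray("top",T(*a)),ray("side",S(*b)),rays[k]]); print(k,X.round(4),np.round(e,4),(X-q[k]).round(4)); X,e=tri([ray("side",S(*b)),rays[k]]); print(k,X.round(4),np.round(e,4))
X,e=tri([ray("side",S(487,377)),ray("wrist",(317.2,205.8),c)]);print("tip",X,e,p+r.apply([0,0,.076]))
E
```

```text
3.565463406603707 0.0033432708670689468 {'L': array([0.5149, 0.0426, 0.0847]), 'M': array([ 0.5104, -0.0322,  0.085 ]), 'R': array([ 0.5056, -0.1071,  0.0852])} 0.07494211348711186 0.07505843351877205
3.438651829972484 0.0038237451947198964 {'L': array([0.5146, 0.0426, 0.0851]), 'M': array([ 0.5103, -0.0322,  0.0852]), 'R': array([ 0.5056, -0.1071,  0.0852])} 0.07487595812061149 0.07512458790844442
3.401643922274624 0.003964524969942332 {'L': array([0.5145, 0.0426, 0.0852]), 'M': array([ 0.5102, -0.0321,  0.0853]), 'R': array([ 0.5056, -0.1071,  0.0852])} 0.07485662952300509 0.0751439162198414
3.3908437564169716 0.004005656820469536 {'L': array([0.5144, 0.0426, 0.0852]), 'M': array([ 0.5102, -0.0321,  0.0853]), 'R': array([ 0.5056, -0.1071,  0.0852])} 0.07485098688135713 0.07514955877786697
{'L': array([0.5172, 0.0424, 0.0821]), 'M': array([ 0.5129, -0.0334,  0.0822]), 'R': array([ 0.5082, -0.1095,  0.0821])}
L tool: [ 0.0015 -0.0009  0.1121] [0.0015 0.0003 0.1161]
M tool: [-7.330e-02  1.000e-04  1.125e-01] [-0.0744  0.0013  0.1165]
R tool: [-0.1485  0.0007  0.1129] [-0.1507  0.0019  0.1169]
tip at z=.076 in tool [6.77014030e-04 7.59951778e-05 7.60000000e-02]
n in tool [-5.29346892e-03 -3.52916214e-04 -9.99985927e-01]
L [0.5166 0.0406 0.0815] [0.0034 0.003  0.002 ] [ 0.0022 -0.002  -0.0037]
L [0.5147 0.0431 0.0834] [0.0011 0.0011]
M [ 0.5114 -0.0343  0.0814] [0.0023 0.003  0.0019] [ 0.0012 -0.0022 -0.0039]
M [ 0.5099 -0.0315  0.0835] [0.0017 0.0017]
R [ 0.5053 -0.1083  0.0833] [0.001  0.0016 0.0015] [-0.0003 -0.0012 -0.0019]
R [ 0.5048 -0.1062  0.0847] [0.0012 0.0012]
tip [0.4971916  0.04401385 0.11861847] [np.float64(0.002169221920798415), np.float64(0.0021692219207983753)] [0.49993983 0.04210328 0.11828225]
```

```bash
python3 -m pendant '[{"dp":[0.0008,-0.0005,0.02],"rotation":[0,0,0],"fingers":1},{"dp":[0.0008,-0.0005,0.03],"rotation":[0,0,0],"fingers":1},{"dp":[0.0008,-0.0005,0.03],"rotation":[0,0,0],"fingers":1},{"dp":[0.0008,-0.0005,0.03],"rotation":[0,0,0],"fingers":1}]' 40
python3 - <<'E'
from h import *
import pickle
pickle.dump(cam("wrist"),open("w5.pkl","wb"))
p,r,s=pose();print(p,s["width"],s["force"]); np.save("p5.npy",np.r_[p,r.as_rotvec()])
P=np.load("p4.npy");print(Ro.from_rotvec(P[3:]).inv().apply(p-P[:3]))
i=arm.get_image("wrist"); cv2.imwrite("pics/w5.png",i);crop(i,280,150,80,80,8,"w5b.png")
E
```

```text
clock: 6.52
position: [0.4803, 0.0439, 0.1602]
ee_rot: [2.044, 1.901, 0.421]
force: [0.8, 0.8, 0.6]
width: 0.148
[0.48030993 0.04392966 0.16016536] 0.1482745156199939 [0.76294068 0.83285171 0.60089459]
[ 0.00041169 -0.00018037  0.02971111]
```

View pics/w5b.png

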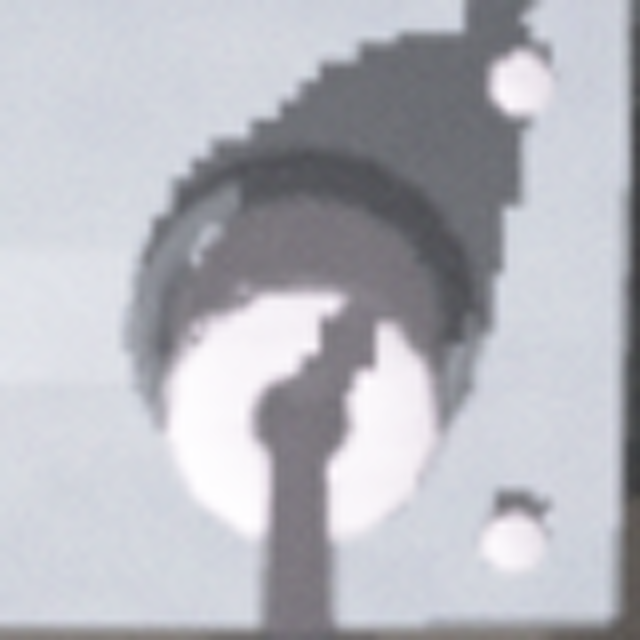

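```bash
python3 -m pendant '[{"dp":[0.0003,0,0.007],"rotation":[0,0,0],"fingers":1},{"dp":[0.0003,0,0.014],"rotation":[0,0,0],"fingers":1},{"dp":[0.0003,0,0.021],"rotation":[0,0,0],"fingers":1},{"dp":[0.0003,0,0.021],"rotation":[0,0,0],"fingers":1}]' 40
python3 - <<'E'
from h import *
p,r,s=pose();P=np.load("p5.npy");print(r.inv().apply(p-P[:3]).round(4),r.inv().apply(s["force"]).round(2),s["width"])
E
```

```text
clock: 7.08
position: [0.4891, 0.0435, 0.1405]
ee_rot: [2.044, 1.902, 0.42]
force: [0.2, 0.4, -0.9]
width: 0.149
[ 0.0003 -0.0003  0.0215] [ 0.46 -0.25  0.87] 0.14927627896332693
```

```bash
python3 -m pendant '[{"dp":[0,0,0.004],"rotation":[0,0,0],"fingers":1},{"dp":[0,0,0.008],"rotation":[0,0,0],"fingers":1},{"dp":[0,0,0.012],"rotation":[0,0,0],"fingers":1},{"dp":[0,0,0.012],"rotation":[0,0,0],"fingers":1}]' 40
python3 - <<'E'
from h import *
p,r,s=pose();P=np.load("p5.npy");print(r.inv().apply(p-P[:3]).round(4),r.inv().apply(s["force"]).round(2),s["width"])
E
```

```text
clock: 7.58
position: [0.4952, 0.0432, 0.1311]
ee_rot: [2.044, 1.9, 0.424]
force: [-14.6, -0.5, 31.5]
width: 0.153
[0.0004 0.0012 0.0326] [ -1.52   0.21 -34.65] 0.15262354435349199
```

```bash
python3 -m pendant '[{"dp":[0,-0.0005,-0.001],"rotation":[0,0,0],"fingers":1},{"dp":[0,-0.0012,-0.003],"rotation":[0,0,0],"fingers":1}]' 40
python3 - <<'E'
from h import *
p,r,s=pose();P=np.load("p5.npy");print(r.inv().apply(p-P[:3]).round(4),r.inv().apply(s["force"]).round(2),s["width"])
j=arm.get_image("side"); crop(j,270,110,90,110,6,"s6.png")
E
```

```text
clock: 7.82
position: [0.4928, 0.0434, 0.1334]
ee_rot: [2.044, 1.9, 0.424]
force: [-0.3, -0.5, -1.6]
width: 0.154
[ 0.0004 -0.      0.0296] [-0.49 -0.89  1.3 ] 0.15364177563204393
```

View pics/s6.png

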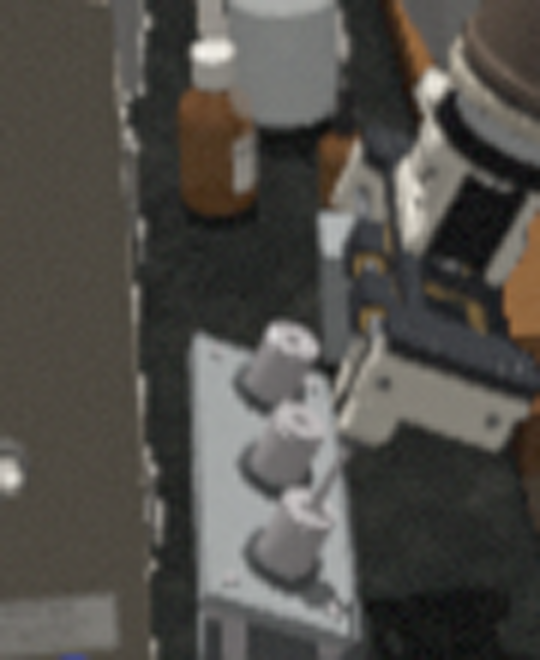

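```bash
python3 -m pendant '[{"dp":[0,-0.0003,-0.015],"rotation":[0,0,0],"fingers":1},{"dp":[0,-0.0003,-0.033],"rotation":[0,0,0],"fingers":1},{"dp":[0,-0.0003,-0.036],"rotation":[0,0,0],"fingers":1},{"dp":[-0.04,0.0003,-0.036],"rotation":[0,0,0],"fingers":1},{"dp":[-0.0749,0.0007,-0.03],"rotation":[0,0,0],"fingers":1},{"dp":[-0.0749,0.0007,-0.029],"rotation":[0,0,0],"fingers":1},{"dp":[-0.0749,0.0007,-0.029],"rotation":[0,0,0],"fingers":1},{"dp":[-0.0749,0.0007,-0.029],"rotation":[0,0,0],"fingers":1}]' 40
python3 - <<'E'
from h import *
import pickle
pickle.dump(cam("wrist"),open("w6.pkl","wb"))
p,r,s=pose(); np.save("p6.npy",np.r_[p,r.as_rotvec()])
P=np.load("p5.npy");print(Ro.from_rotvec(P[3:]).inv().apply(p-P[:3]).round(4),s["width"],(Ro.from_rotvec(P[3:]).inv()*r).as_rotvec())
i=arm.get_image("wrist"); cv2.imwrite("pics/w6.png",i);crop(i,280,150,80,80,8,"w6b.png")
E
```

```text
clock: 8.88
position: [0.4757, -0.0294, 0.1598]
ee_rot: [2.042, 1.902, 0.424]
force: [-0.3, -0.0, 0.2]
width: 0.147
[-0.0735  0.0005  0.0007] 0.1465706441955919 [-0.00180549  0.00124758 -0.00077323]
```

View pics/w6b.png

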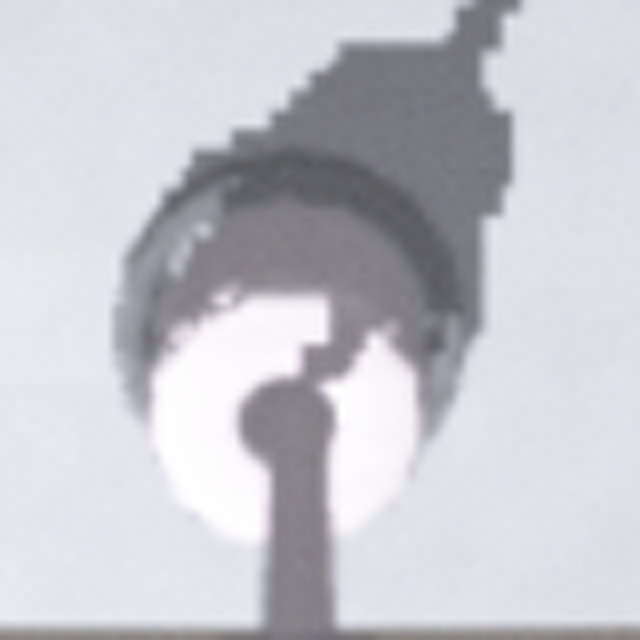

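```bash
python3 -m pendant '[{"dp":[-0.0014,0,0.003],"rotation":[0,0,0],"fingers":1},{"dp":[-0.0014,0,0.006],"rotation":[0,0,0],"fingers":1},{"dp":[-0.0014,0,0.012],"rotation":[0,0,0],"fingers":1},{"dp":[-0.0014,0,0.02],"rotation":[0,0,0],"fingers":1},{"dp":[-0.0014,0,0.024],"rotation":[0,0,0],"fingers":1},{"dp":[-0.0014,0,0.024],"rotation":[0,0,0],"fingers":1}]' 40
python3 - <<'E'
from h import *
p,r,s=pose();P=np.load("p6.npy");print(r.inv().apply(p-P[:3]).round(4),r.inv().apply(s["force"]).round(2),s["width"])
E
```

```text
clock: 9.68
position: [0.4857, -0.0317, 0.1376]
ee_rot: [2.043, 1.902, 0.423]
force: [0.5, 0.2, -0.9]
width: 0.149
[-0.0016 -0.0002  0.0243] [0.22 0.08 1.08] 0.14896117033997433
```

```bash
python3 -m pendant '[{"dp":[0,0,0.004],"rotation":[0,0,0],"fingers":1},{"dp":[0,0,0.0085],"rotation":[0,0,0],"fingers":1},{"dp":[0,0,0.0085],"rotation":[0,0,0],"fingers":1}]' 40
python3 - <<'E'
from h import *
p,r,s=pose();P=np.load("p6.npy");print(r.inv().apply(p-P[:3]).round(4),r.inv().apply(s["force"]).round(2),s["width"])
E
```

```text
clock: 10.05
position: [0.4892, -0.032, 0.1296]
ee_rot: [2.043, 1.902, 0.423]
force: [0.2, 0.1, -0.5]
width: 0.151
[-0.0016 -0.0004  0.0331] [ 0.12 -0.05  0.56] 0.1508809097743792
```

```bash
python3 -m pendant '[{"dp":[0,0,0.004],"rotation":[0,0,0],"fingers":1},{"dp":[0,0,0.008],"rotation":[0,0,0],"fingers":1},{"dp":[0,0,0.008],"rotation":[0,0,0],"fingers":1}]' 40
python3 - <<'E'
from h import *
p,r,s=pose();P=np.load("p6.npy");print(r.inv().apply(p-P[:3]).round(4),r.inv().apply(s["force"]).round(2),s["width"])
E
```

```text
clock: 10.42
position: [0.4925, -0.0323, 0.122]
ee_rot: [2.043, 1.902, 0.422]
force: [0.3, 0.5, -1.3]
width: 0.151
[-0.0017 -0.0006  0.0414] [ 0.57 -0.28  1.32] 0.15149745400328166
```

```bash
python3 -m pendant '[{"dp":[0,0.0005,0.005],"rotation":[0,0,0],"fingers":1},{"dp":[0,0.0005,0.01],"rotation":[0,0,0],"fingers":1},{"dp":[0,0.0005,0.015],"rotation":[0,0,0],"fingers":1},{"dp":[0,0.0005,0.015],"rotation":[0,0,0],"fingers":1}]' 40
python3 - <<'E'
from h import *
p,r,s=pose();P=np.load("p6.npy");print(r.inv().apply(p-P[:3]).round(4),r.inv().apply(s["force"]).round(2),s["width"])
E
```

```text
clock: 10.92
position: [0.4991, -0.0331, 0.1083]
ee_rot: [2.044, 1.902, 0.421]
force: [0.3, -0.2, -0.5]
width: 0.15
[-0.002  -0.0003  0.0566] [-0.16  0.09  0.54] 0.15031024982009525
```

```bash
python3 -m pendant '[{"dp":[0,0,0.0015],"rotation":[0,0,0],"fingers":1},{"dp":[0,0,0.003],"rotation":[0,0,0],"fingers":1},{"dp":[0,0,0.003],"rotation":[0,0,0],"fingers":1}]' 40
python3 - <<'E'
from h import *
p,r,s=pose();P=np.load("p6.npy");print(r.inv().apply(p-P[:3]).round(4),r.inv().apply(s["force"]).round(2),s["width"])
E
```

```text
clock: 11.3
position: [0.5004, -0.0332, 0.1057]
ee_rot: [2.044, 1.902, 0.421]
force: [-1.0, 0.0, 1.2]
width: 0.153
[-0.002  -0.0002  0.0595] [-0.03 -0.46 -1.48] 0.15288672620085536
```

```bash
python3 -m pendant '[{"dp":[0,0,0.0015],"rotation":[0,0,0],"fingers":1},{"dp":[0,0,0.003],"rotation":[0,0,0],"fingers":1},{"dp":[0,0,0.003],"rotation":[0,0,0],"fingers":1}]' 40
python3 - <<'E'
from h import *
p,r,s=pose();P=np.load("p6.npy");print(r.inv().apply(p-P[:3]).round(4),r.inv().apply(s["force"]).round(2),s["width"])
E
```

```text
clock: 11.68
position: [0.5014, -0.0333, 0.1042]
ee_rot: [2.042, 1.902, 0.422]
force: [-15.9, 1.3, 27.9]
width: 0.15
[-0.002  -0.0001  0.0613] [  0.15  -2.63 -32.03] 0.15008199914390297
```

```bash
python3 -m pendant '[{"dp":[0,0,-0.002],"rotation":[0,0,0],"fingers":1},{"dp":[0,0,-0.03],"rotation":[0,0,0],"fingers":1},{"dp":[0,0,-0.06],"rotation":[0,0,0],"fingers":1},{"dp":[0,0,-0.067],"rotation":[0,0,0],"fingers":1},{"dp":[0,0,-0.067],"rotation":[0,0,0],"fingers":1},{"dp":[-0.04,0.0003,-0.067],"rotation":[0,0,0],"fingers":1},{"dp":[-0.075,0.0007,-0.063],"rotation":[0,0,0],"fingers":1},{"dp":[-0.075,0.0007,-0.0605],"rotation":[0,0,0],"fingers":1},{"dp":[-0.075,0.0007,-0.0605],"rotation":[0,0,0],"fingers":1},{"dp":[-0.075,0.0007,-0.0605],"rotation":[0,0,0],"fingers":1}]' 40
python3 - <<'E'
from h import *
import pickle
pickle.dump(cam("wrist"),open("w7.pkl","wb"))
p,r,s=pose(); np.save("p7.npy",np.r_[p,r.as_rotvec()])
P=np.load("p6.npy");print(Ro.from_rotvec(P[3:]).inv().apply(p-P[:3]).round(4),s["width"],(Ro.from_rotvec(P[3:]).inv()*r).as_rotvec())
i=arm.get_image("wrist"); cv2.imwrite("pics/w7.png",i);crop(i,280,150,80,80,8,"w7b.png")
E
```

```text
clock: 12.92
position: [0.4712, -0.105, 0.1592]
ee_rot: [2.041, 1.904, 0.423]
force: [0.3, 0.7, -0.6]
width: 0.148
[-0.0757  0.0006  0.0009] 0.14803401608063946 [ 9.91507835e-04  8.53529964e-06 -2.37290412e-03]
```

View pics/w7b.png

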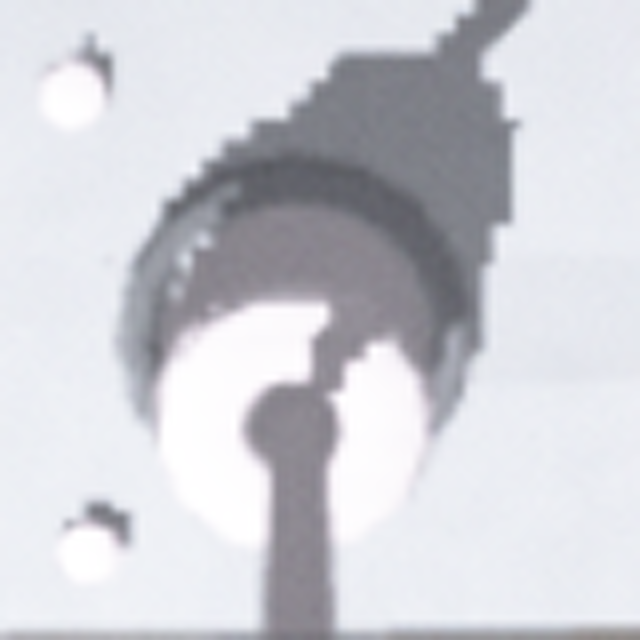

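```bash
python3 -m pendant '[{"dp":[-0.001,0.0004,0.003],"rotation":[0,0,0],"fingers":1},{"dp":[-0.001,0.0004,0.006],"rotation":[0,0,0],"fingers":1},{"dp":[-0.001,0.0004,0.012],"rotation":[0,0,0],"fingers":1},{"dp":[-0.001,0.0004,0.02],"rotation":[0,0,0],"fingers":1},{"dp":[-0.001,0.0004,0.024],"rotation":[0,0,0],"fingers":1},{"dp":[-0.001,0.0004,0.028],"rotation":[0,0,0],"fingers":1},{"dp":[-0.001,0.0004,0.0315],"rotation":[0,0,0],"fingers":1},{"dp":[-0.001,0.0004,0.0315],"rotation":[0,0,0],"fingers":1}]' 40
python3 - <<'E'
from h import *
p,r,s=pose();P=np.load("p7.npy");print(r.inv().apply(p-P[:3]).round(4),r.inv().apply(s["force"]).round(2),s["width"])
E
```

```text
clock: 13.98
position: [0.4848, -0.1069, 0.1307]
ee_rot: [2.04, 1.905, 0.423]
force: [0.1, -0.1, -0.3]
width: 0.149
[-0.001   0.0004  0.0316] [-0.09 -0.05  0.32] 0.14887163008167215
```

Past blind depth with no force; continuing to the plunger.

```bash
python3 -m pendant '[{"dp":[0,0,0.005],"rotation":[0,0,0],"fingers":1},{"dp":[0,0,0.01],"rotation":[0,0,0],"fingers":1},{"dp":[0,0,0.015],"rotation":[0,0,0],"fingers":1},{"dp":[0,0,0.02],"rotation":[0,0,0],"fingers":1},{"dp":[0,0,0.024],"rotation":[0,0,0],"fingers":1},{"dp":[0,0,0.026],"rotation":[0,0,0],"fingers":1},{"dp":[0,0,0.026],"rotation":[0,0,0],"fingers":1}]' 40
python3 - <<'E'
from h import *
p,r,s=pose();P=np.load("p7.npy");print(r.inv().apply(p-P[:3]).round(4),r.inv().apply(s["force"]).round(2),s["width"])
E
```

```text
clock: 14.85
position: [0.4958, -0.1075, 0.1069]
ee_rot: [2.04, 1.905, 0.423]
force: [0.4, -0.4, -0.2]
width: 0.148
[-0.0009  0.0003  0.0579] [-0.38  0.25  0.35] 0.14841261070256
```

```bash
python3 -m pendant '[{"dp":[0,0,0.0015],"rotation":[0,0,0],"fingers":1},{"dp":[0,0,0.003],"rotation":[0,0,0],"fingers":1},{"dp":[0,0,0.003],"rotation":[0,0,0],"fingers":1}]' 40
python3 - <<'E'
from h import *
p,r,s=pose();P=np.load("p7.npy");print(r.inv().apply(p-P[:3]).round(4),r.inv().apply(s["force"]).round(2),s["width"])
E
```

```text
clock: 15.22
position: [0.497, -0.1076, 0.1047]
ee_rot: [2.039, 1.905, 0.423]
force: [-9.9, 1.5, 18.1]
width: 0.152
[-0.0008  0.0004  0.0603] [  0.84  -1.38 -20.65] 0.15204478234234006
```

```bash
python3 -m pendant '[{"dp":[0,0,0.001],"rotation":[0,0,0],"fingers":1},{"dp":[0,0,0.001],"rotation":[0,0,0],"fingers":1}]' 40
python3 -m pendant '[{"dp":[0,0,-0.002],"rotation":[0,0,0],"fingers":1},{"dp":[0,0,-0.03],"rotation":[0,0,0],"fingers":1},{"dp":[0,0,-0.06],"rotation":[0,0,0],"fingers":1},{"dp":[0,0,-0.09],"rotation":[0,0,0],"fingers":1},{"dp":[0,0,-0.12],"rotation":[0,0,0],"fingers":1},{"dp":[0,0,-0.12],"rotation":[0,0,0],"fingers":1}]' 40
python3 - <<'E'
from h import *
p,r,s=pose()
# hover over holder, tip 15 mm above: tip z=.09 -> TCP z=.166
print(p,to([.4556,-.2263,.20],tool((.048,1,0),(0,0,-1))),to([.4558,-.2263,.166],tool((.048,1,0),(0,0,-1))),)
E
```

```text
clock: 15.48
position: [0.4971, -0.1076, 0.1046]
ee_rot: [2.038, 1.904, 0.423]
force: [-12.7, 2.5, 22.3]
width: 0.149
clock: 16.23
position: [0.4462, -0.106, 0.2144]
ee_rot: [2.04, 1.898, 0.421]
force: [0.4, -0.8, -0.2]
width: 0.148
[ 0.44615189 -0.10604182  0.21441387] (array([-0.1192,  0.0102,  0.0212]), array([ 0.4403,  0.009 , -0.024 ])) (array([-0.1191, -0.0042,  0.052 ]), array([ 0.4403,  0.009 , -0.024 ]))
```

```bash
python3 -m pendant '[{"dp":[-0.04,0.004,0.005],"rotation":[0.15,0.003,-0.008],"fingers":1},{"dp":[-0.08,0.008,0.015],"rotation":[0.3,0.006,-0.016],"fingers":1},{"dp":[-0.1192,0.0102,0.0212],"rotation":[0.4403,0.009,-0.024],"fingers":1},{"dp":[-0.1192,0.0102,0.0212],"rotation":[0.4403,0.009,-0.024],"fingers":1},{"dp":[-0.1192,-0.0042,0.052],"rotation":[0.4403,0.009,-0.024],"fingers":1},{"dp":[-0.1192,-0.0042,0.052],"rotation":[0.4403,0.009,-0.024],"fingers":1},{"dp":[-0.1192,-0.0042,0.052],"rotation":[0.4403,0.009,-0.024],"fingers":1},{"dp":[-0.1192,-0.0042,0.052],"rotation":[0.4403,0.009,-0.024],"fingers":1}]' 40
python3 - <<'E'
from h import *
import pickle
pickle.dump(cam("wrist"),open("w8.pkl","wb"))
p,r,s=pose(); np.save("p8.npy",np.r_[p,r.as_rotvec()]);print(p,r.as_matrix().round(3),s["joints"].round(2))
i=arm.get_image("wrist"); cv2.imwrite("pics/w8.png",i);crop(i,270,140,100,100,8,"w8b.png")
print(((proj("wrist",[.4552,-.2262,.075])-[270,140])*8).round(0),((proj("wrist",p+r.apply([.0007,0,.076]))-[270,140])*8).round(0))
E
```

```text
clock: 17.23
position: [0.4564, -0.2264, 0.1671]
ee_rot: [2.272, 2.166, 0.0]
force: [-0.3, -0.1, -0.5]
width: 0.147
[ 0.45638253 -0.22640392  0.16712711] [[ 0.048  0.999  0.002]
 [ 0.999 -0.048 -0.002]
 [-0.001  0.002 -1.   ]] [ 1.01  0.45 -0.87  1.88  0.41  1.    1.48]
[376. 470.] [380. 532.]
```

View pics/w8b.png

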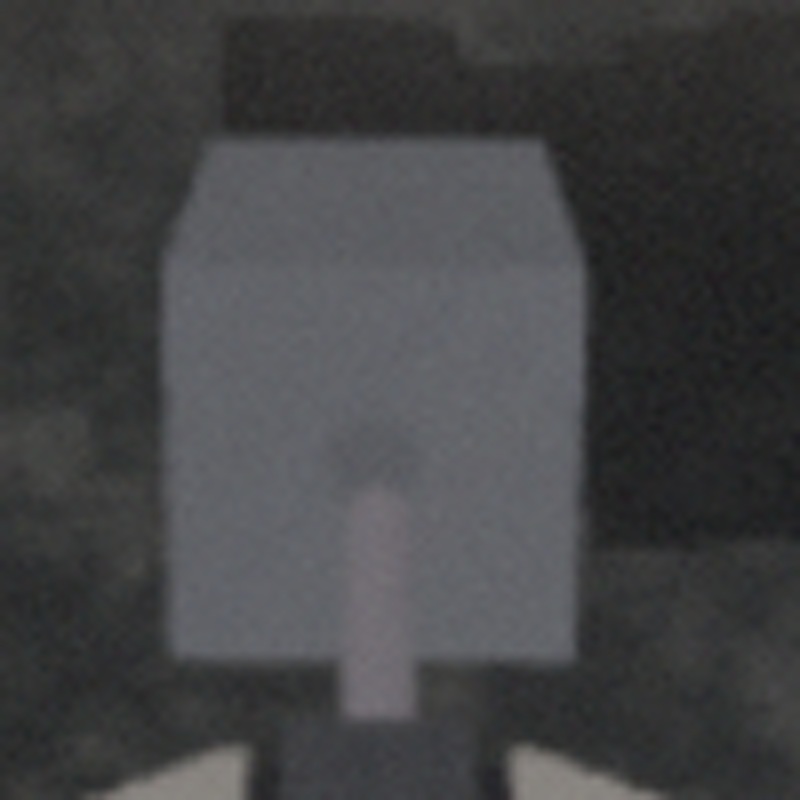

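```bash
python3 - <<'E'
from h import *
import pickle
c=pickle.load(open("w8.pkl","rb"))
c4=pickle.load(open("w4.pkl","rb"))
for cc,f in((c,"p8.npy"),(c4,"p4.npy")):
    P=np.load(f);r=Ro.from_rotvec(P[3:]);K,R,t=cc; print(r.inv().apply(-R.T@t-P[:3]),(R@r.as_matrix()).T[:,2])
Q=lambda u,v:(270+u/8,140+v/8)
q=[plane("wrist",Q(*a),.075,c) for a in [(165,268),(587,268),(578,660),(173,660)]]
print(np.round(q,4),np.mean(q,0).round(4)); print("hole",plane("wrist",Q(375,457),.075,c).round(4))
# tip far edge (toward -x world) at r=2.6mm
e=plane("wrist",Q(379,487),.0911,c); print("tip edge",e.round(4))
P=np.load("p8.npy");r=Ro.from_rotvec(P[3:]);print(r.inv().apply(e-P[:3]))
c4b=c4;P=np.load("p4.npy");r=Ro.from_rotvec(P[3:]);o,d=ray("wrist",(270+378/8,140+500/8),c4);a=r.inv().apply(o-P[:3]);b=r.inv().apply(d);print("w4 edge",a+b*(.076-a[2])/b[2])
# shaft upper point at grip bottom z_tool=.011
o,d=ray("wrist",Q(379,718),c)
E
```

```text
[ 0.00038883 -0.08176361 -0.15929239] [-2.69321901e-04  3.00632159e-01  9.53740128e-01]
[ 0.00038883 -0.08119964 -0.159214  ] [-6.55698760e-05  3.00652127e-01  9.53733870e-01]
[[ 0.4322 -0.247   0.075 ]
 [ 0.4342 -0.203   0.075 ]
 [ 0.4782 -0.2049  0.075 ]
 [ 0.4762 -0.2493  0.075 ]] [ 0.4552 -0.226   0.075 ]
hole [ 0.4539 -0.2261  0.075 ]
tip edge [ 0.4519 -0.2255  0.0911]
[ 0.00076294 -0.00462635  0.07601787]
w4 edge [ 0.00071481 -0.00271934  0.076     ]
```

```bash
python3 -m pendant '[{"dp":[-0.0004,0.0002,0.006],"rotation":[0,0,0],"fingers":1},{"dp":[-0.0004,0.0002,0.012],"rotation":[0,0,0],"fingers":1},{"dp":[-0.0004,0.0002,0.0165],"rotation":[0,0,0],"fingers":1},{"dp":[-0.0004,0.0002,0.019],"rotation":[0,0,0],"fingers":1},{"dp":[-0.0004,0.0002,0.019],"rotation":[0,0,0],"fingers":1}]' 40
python3 - <<'E'
from h import *
p,r,s=pose();P=np.load("p8.npy");print(r.inv().apply(p-P[:3]).round(4),r.inv().apply(s["force"]).round(2),s["ft_torque"].round(2))
i=arm.get_image("wrist"); cv2.imwrite("pics/w9.png",i);crop(i,270,140,100,100,8,"w9b.png")
E
```

```text
clock: 17.9
position: [0.4564, -0.2269, 0.1478]
ee_rot: [2.273, 2.166, 0.0]
force: [1.3, 0.0, -1.0]
width: 0.151
[-0.0005  0.      0.0193] [0.1  1.31 1.05] [ 0.05 -0.01  0.02]
```

View pics/w9b.png

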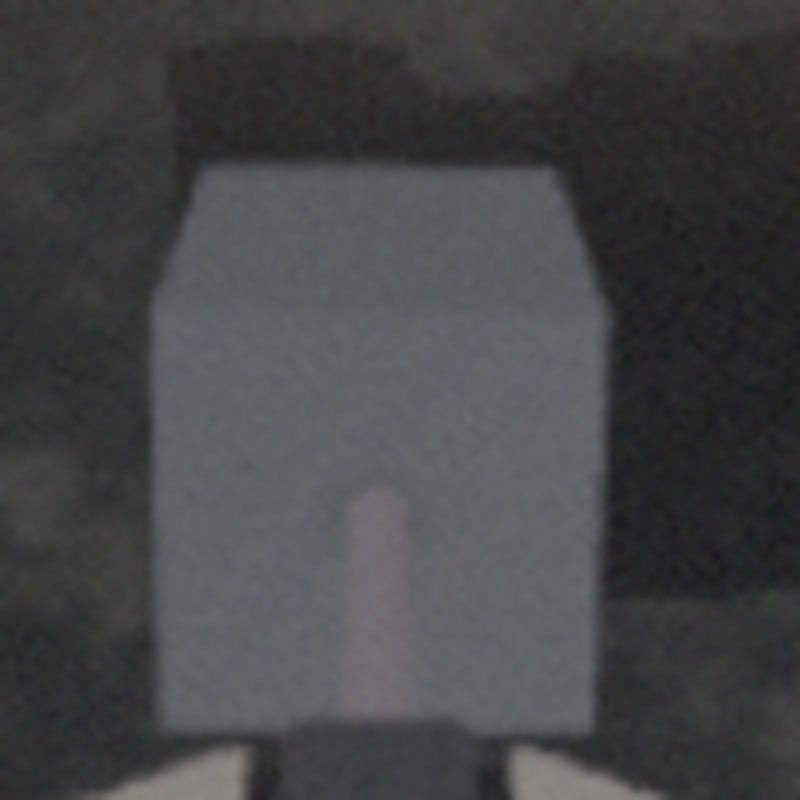

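```bash
python3 -m pendant '[{"dp":[0,0,0.004],"rotation":[0,0,0],"fingers":1},{"dp":[0,0,0.008],"rotation":[0,0,0],"fingers":1},{"dp":[0,0,0.012],"rotation":[0,0,0],"fingers":1}]' 40
python3 - <<'E'
from h import *
p,r,s=pose();P=np.load("p8.npy");print(p,r.inv().apply(p-P[:3]).round(4),r.inv().apply(s["force"]).round(2),s["ft_torque"].round(2))
E
```

```text
clock: 18.32
position: [0.4565, -0.227, 0.1357]
ee_rot: [2.273, 2.166, 0.0]
force: [-0.3, 0.7, -0.2]
width: 0.151
[ 0.45645717 -0.22697826  0.13568234] [-0.0005  0.0001  0.0314] [ 0.66 -0.32  0.15] [ 0.04 -0.03  0.01]
```

```bash
python3 -m pendant '[{"dp":[0.0003,0,0.008],"rotation":[0,0,0],"fingers":1},{"dp":[0.0003,0,0.018],"rotation":[0,0,0],"fingers":1},{"dp":[0.0003,0,0.028],"rotation":[0,0,0],"fingers":1},{"dp":[0.0003,0,0.038],"rotation":[0,0,0],"fingers":1},{"dp":[0.0003,0,0.045],"rotation":[0,0,0],"fingers":1},{"dp":[0.0003,0,0.045],"rotation":[0,0,0],"fingers":1}]' 40
python3 - <<'E'
from h import *
p,r,s=pose();print(p,r.inv().apply(s["force"]).round(2),s["ft_torque"].round(2))
E
```

```text
clock: 19.08
position: [0.4564, -0.2266, 0.0902]
ee_rot: [2.273, 2.167, 0.0]
force: [0.2, -0.5, -0.3]
width: 0.151
[ 0.45642083 -0.22657914  0.0901689 ] [-0.44  0.21  0.25] [-0.   -0.02  0.03]
```

```bash
python3 -m pendant '[{"dp":[0,0,0.002],"rotation":[0,0,0],"fingers":1},{"dp":[0,0,0.004],"rotation":[0,0,0],"fingers":1},{"dp":[0,0,0.0048],"rotation":[0,0,0],"fingers":1},{"dp":[0,0,0.0048],"rotation":[0,0,0],"fingers":1}]' 40
python3 - <<'E'
from h import *
p,r,s=pose();print(p,r.inv().apply(s["force"]).round(2),s["ft_torque"].round(2))
E
```

```text
clock: 19.58
position: [0.4564, -0.2266, 0.0854]
ee_rot: [2.273, 2.167, 0.0]
force: [-0.1, -0.0, 0.1]
width: 0.154
[ 0.45641821 -0.22661183  0.0853951 ] [-0.01 -0.05 -0.06] [-0.02 -0.01 -0.01]
```

```bash
python3 -m pendant '[{"dp":[0,0,0.001],"rotation":[0,0,0],"fingers":1},{"dp":[0,0,0.002],"rotation":[0,0,0],"fingers":1},{"dp":[0,0,0.002],"rotation":[0,0,0],"fingers":1}]' 40
python3 - <<'E'
from h import *
p,r,s=pose();print(p,r.inv().apply(s["force"]).round(2),s["ft_torque"].round(2))
E
```

```text
clock: 19.95
position: [0.4566, -0.2267, 0.0842]
ee_rot: [2.272, 2.166, -0.001]
force: [-3.7, 0.4, 10.8]
width: 0.152
[ 0.45656572 -0.22667658  0.0842155 ] [  0.25  -3.68 -10.85] [0.11 0.88 0.  ]
```

```bash
python3 -m pendant '[{"dp":[0,0,-0.0008],"rotation":[0,0,0],"fingers":-1},{"dp":[0,0,-0.0008],"rotation":[0,0,0],"fingers":-1},{"dp":[0,0,-0.0008],"rotation":[0,0,0],"fingers":-1},{"dp":[0,0,-0.001],"rotation":[0,0,0],"fingers":-1},{"dp":[0,0,-0.04],"rotation":[0,0,0],"fingers":-1},{"dp":[0,0,-0.08],"rotation":[0,0,0],"fingers":-1},{"dp":[0,0,-0.12],"rotation":[0,0,0],"fingers":-1},{"dp":[0,0,-0.12],"rotation":[0,0,0],"fingers":-1}]' 40
python3 - <<'E'
from h import *
i=arm.get_image("wrist"); crop(i,200,120,200,140,4,"w10.png"); print(pose()[0])
j=arm.get_image("side"); crop(j,270,110,90,110,6,"s10.png")
E
```

```text
clock: 20.95
position: [0.4582, -0.2267, 0.2069]
ee_rot: [2.269, 2.163, 0.002]
force: [1.1, 0.7, -0.6]
width: 0.967
[ 0.45706064 -0.22674947  0.20518531]
```

View pics/w10.png

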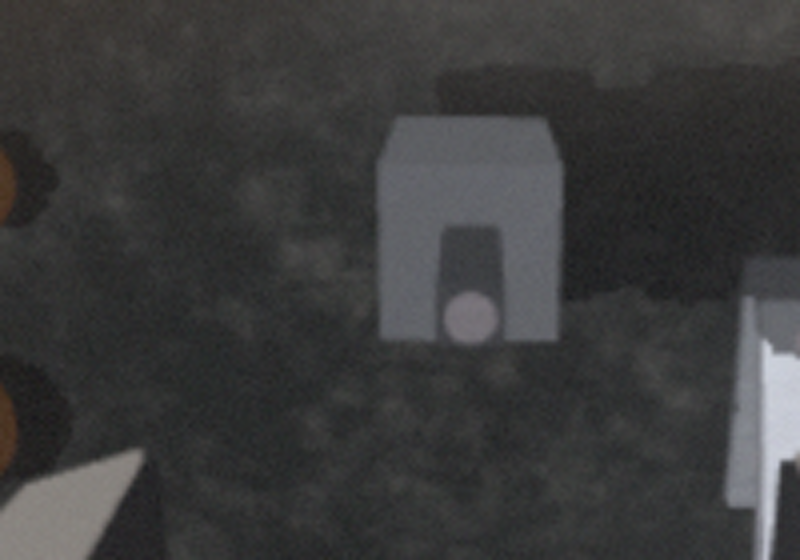

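View pics/s10.png

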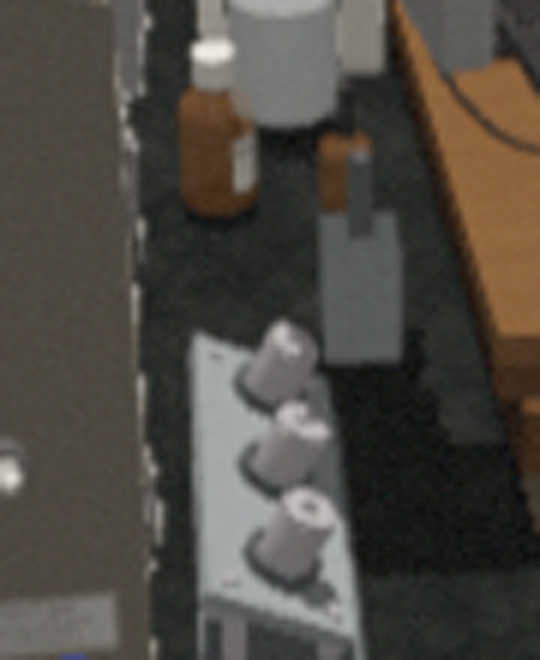

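```bash
python3 - <<'E'
from h import *
y=np.radians(3.7);ys=np.array([np.sin(y),np.cos(y),0]);xs=np.array([ys[1],-ys[0],0]);z=np.sin(np.radians(25))*xs-np.cos(np.radians(25))*np.array([0,0,1])
R=tool(ys,z);m=np.array([.5167,.0424,.0819])
print(to(m-.06*z,R)); print(to(m-.03*z,R))
t=cv2.imread("pics/top0.png");crop(t,100,110,140,140,5,"t2.png")
E
```

```text
(array([0.2722, 0.022 , 0.0672]), array([-0.435 , -0.0014,  0.0167]))
(array([0.272 , 0.0346, 0.0944]), array([-0.435 , -0.0014,  0.0167]))
```

View pics/t2.png

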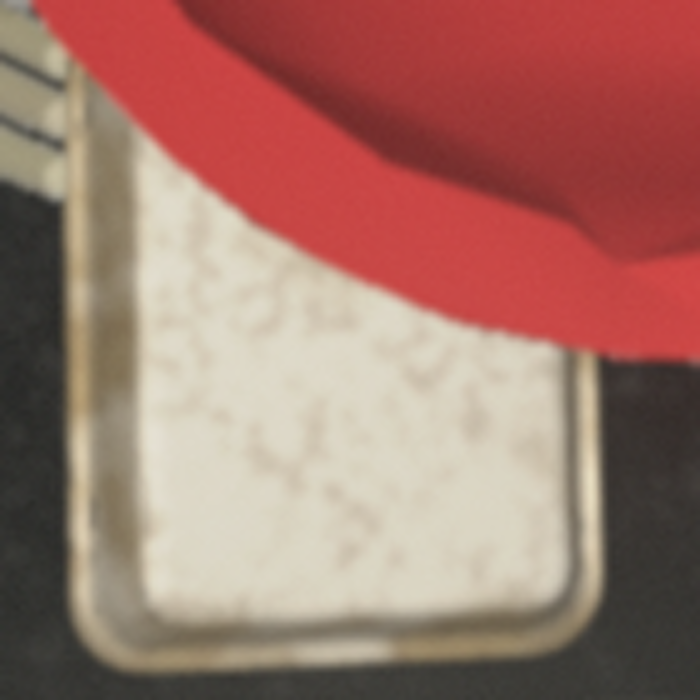

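```bash
python3 -m pendant '[{"dp":[0.06,0.005,0.01],"rotation":[-0.12,0,0.004],"fingers":-0.1},{"dp":[0.12,0.01,0.02],"rotation":[-0.25,0,0.01],"fingers":-0.1},{"dp":[0.18,0.015,0.04],"rotation":[-0.38,0,0.0167],"fingers":-0.1},{"dp":[0.23,0.02,0.055],"rotation":[-0.435,-0.0014,0.0167],"fingers":-0.1},{"dp":[0.272,0.022,0.0672],"rotation":[-0.435,-0.0014,0.0167],"fingers":-0.1},{"dp":[0.272,0.0346,0.0944],"rotation":[-0.435,-0.0014,0.0167],"fingers":-0.1},{"dp":[0.272,0.0346,0.0944],"rotation":[-0.435,-0.0014,0.0167],"fingers":-0.1},{"dp":[0.272,0.0346,0.0944],"rotation":[-0.435,-0.0014,0.0167],"fingers":-0.1}]' 40
python3 - <<'E'
from h import *
p,r,s=pose();m=np.array([.5167,.0424,.0819])
y=np.radians(3.7);ys=np.array([np.sin(y),np.cos(y),0]);xs=np.array([ys[1],-ys[0],0]);z=np.sin(np.radians(25))*xs-np.cos(np.radians(25))*np.array([0,0,1])
print(p,r.inv().apply(m-p),to(m+.024*z,tool(ys,z)),s["width"])
print("target px",plane("top",(172,206),.002),[plane("top",(100+a/5,110+b/5),.002).round(3) for a,b in [(155,615),(565,610)]])
i=arm.get_image("wrist");cv2.imwrite("pics/w11.png",i); print(proj("wrist",m))
E
```

```text
clock: 22.05
position: [0.5026, 0.0442, 0.1072]
ee_rot: [2.037, 1.916, 0.42]
force: [-0.4, 0.5, 0.0]
width: 0.551
[0.50255089 0.04419432 0.10719213] [-0.00091365  0.00232727  0.02892849] (array([-0.0009,  0.0024,  0.0529]), array([-0.004 , -0.001 ,  0.0029])) 0.5512698758317378
target px [0.52069691 0.47069153 0.002     ] [array([0.441, 0.592, 0.002]), array([0.442, 0.347, 0.002])]
[316.15940948 231.0036032 ]
```

View pics/w11.png

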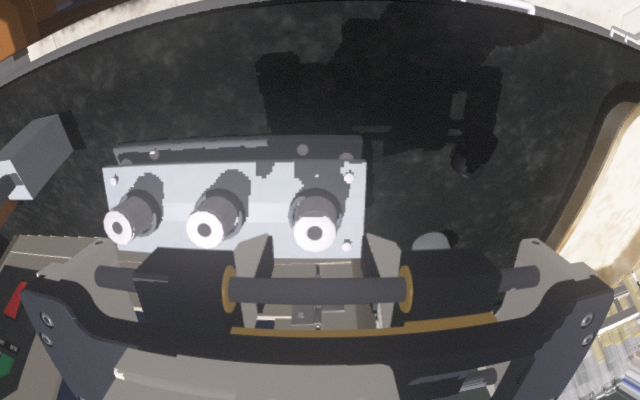

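```bash
python3 -m pendant '[{"dp":[-0.0009,0.0028,0.02],"rotation":[-0.004,0,0.003],"fingers":-0.1},{"dp":[-0.0009,0.0028,0.04],"rotation":[-0.004,0,0.003],"fingers":-0.1},{"dp":[-0.0009,0.0028,0.052],"rotation":[-0.004,0,0.003],"fingers":-0.1},{"dp":[-0.0009,0.0028,0.052],"rotation":[-0.004,0,0.003],"fingers":-0.1},{"dp":[-0.0009,0.0028,0.052],"rotation":[-0.004,0,0.003],"fingers":-0.1}]' 40
python3 -m pendant '[{"dp":[0,0,0],"rotation":[0,0,0],"fingers":1},{"dp":[0,0,0],"rotation":[0,0,0],"fingers":1},{"dp":[0,0,0],"rotation":[0,0,0],"fingers":1},{"dp":[0,0,0],"rotation":[0,0,0],"fingers":1},{"dp":[0,0,0],"rotation":[0,0,0],"fingers":1}]' 40
python3 - <<'E'
from h import *
p,r,s=pose();m=np.array([.5167,.0424,.0819]);print(p,r.inv().apply(m-p),s["width"]*92,s["force"])
j=arm.get_image("side"); crop(j,270,110,90,110,6,"s12.png")
E
```

```text
clock: 22.72
position: [0.5269, 0.0402, 0.0623]
ee_rot: [2.039, 1.907, 0.424]
force: [-0.4, 0.0, 0.1]
width: 0.552
clock: 23.35
position: [0.527, 0.0403, 0.0627]
ee_rot: [2.039, 1.907, 0.425]
force: [-2.9, -0.7, 7.2]
width: 0.31
[0.52699253 0.04029015 0.06267228] [ 0.00142999 -0.00127378 -0.02182718] 28.49479396905005 [-2.89710396 -0.69512248  7.23421745]
```

View pics/s12.png

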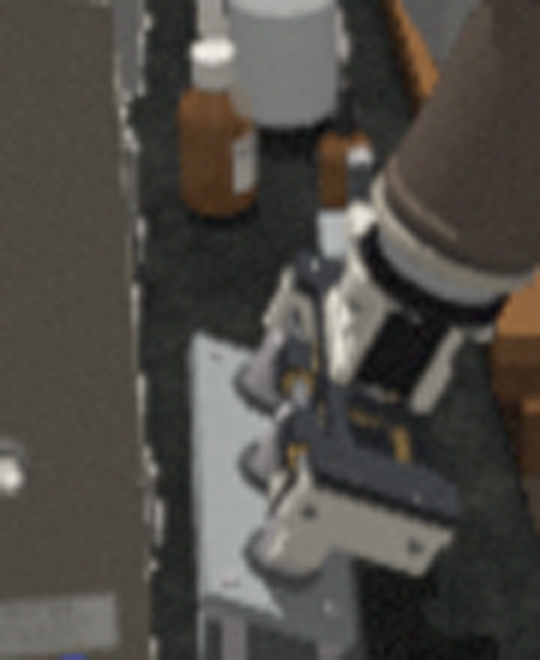

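```bash
python3 -m pendant '[{"dp":[0,0,-0.001],"rotation":[0,0,0],"fingers":1},{"dp":[0,0,-0.002],"rotation":[0,0,0],"fingers":1},{"dp":[0,0,-0.004],"rotation":[0,0,0],"fingers":1}]' 40
python3 - <<'E'
from h import *
p,r,s=pose();print(p,s["width"]*92,s["force"],s["ft_torque"])
E
```

```text
clock: 23.78
position: [0.5251, 0.0405, 0.0662]
ee_rot: [2.039, 1.907, 0.425]
force: [0.4, 0.4, -1.6]
width: 0.313
[0.52513508 0.04045527 0.06618737] 28.79655505914795 [ 0.44454998  0.36977285 -1.58185947] [0.17529499 0.61967597 0.05339208]
```

```bash
python3 -m pendant '[{"dp":[0,0,-0.01],"rotation":[0,0,0],"fingers":1},{"dp":[0,0,-0.03],"rotation":[0,0,0],"fingers":1},{"dp":[0,0,-0.06],"rotation":[0,0,0],"fingers":1},{"dp":[0,0,-0.1],"rotation":[0,0,0],"fingers":1},{"dp":[0,0,-0.14],"rotation":[0,0,0],"fingers":1},{"dp":[0,0,-0.14],"rotation":[0,0,0],"fingers":1}]' 40
python3 - <<'E'
from h import *
p,r,s=pose();print(p,s["width"]*92,s["force"],s["ft_torque"],s["joints"].round(2))
i=arm.get_image("wrist");cv2.imwrite("pics/w13.png",i)
print(to([.50,.45,.2],tool((0,1,0),(0,0,-1))))
E
```

```text
clock: 24.52
position: [0.4662, 0.0441, 0.1953]
ee_rot: [2.037, 1.903, 0.427]
force: [0.9, -1.3, -2.4]
width: 0.312
[0.46624071 0.044086   0.19529226] 28.690142865887324 [ 0.88486543 -1.26628667 -2.42964546] [ 0.01312707  0.59933141 -0.02616957] [ 0.41  0.07 -0.76  2.29  0.53  0.44  0.72]
(array([ 0.408 ,  0.0077, -0.0032]), array([ 0.4403,  0.0155, -0.0677]))
```

View pics/w13.png

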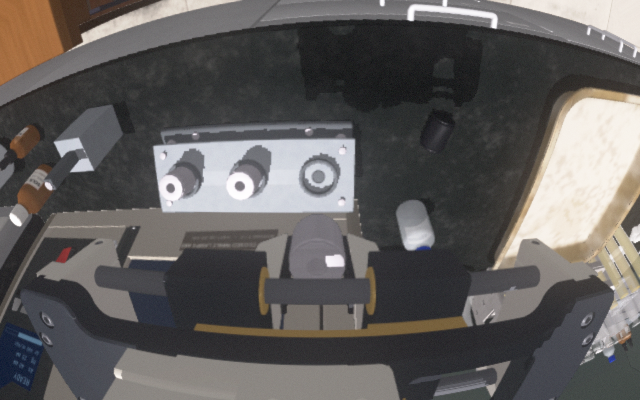

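```bash
python3 - <<'E'
from h import *
print(to([.53,.455,.12],tool((0,1,0),(0,0,-1))))
E
```

```text
(array([4.151e-01, 3.000e-04, 8.180e-02]), array([ 0.4403,  0.0155, -0.0677]))
```

```bash
python3 -m pendant '[{"dp":[0.06,0,0],"rotation":[0.1,0.003,-0.015],"fingers":1},{"dp":[0.12,0,0],"rotation":[0.2,0.006,-0.03],"fingers":1},{"dp":[0.18,0,0],"rotation":[0.3,0.01,-0.045],"fingers":1},{"dp":[0.24,0,0.005],"rotation":[0.4,0.014,-0.06],"fingers":1},{"dp":[0.3,0,0.01],"rotation":[0.4403,0.0155,-0.0677],"fingers":1},{"dp":[0.36,0,0.03],"rotation":[0.4403,0.0155,-0.0677],"fingers":1},{"dp":[0.4151,0,0.06],"rotation":[0.4403,0.0155,-0.0677],"fingers":1},{"dp":[0.4151,0.0003,0.0818],"rotation":[0.4403,0.0155,-0.0677],"fingers":1},{"dp":[0.4151,0.0003,0.0818],"rotation":[0.4403,0.0155,-0.0677],"fingers":1},{"dp":[0.4151,0.0003,0.0818],"rotation":[0.4403,0.0155,-0.0677],"fingers":1}]' 40
python3 - <<'E'
from h import *
p,r,s=pose();print(p,s["width"]*92,s["force"],to([.53,.455,.03],tool((0,1,0),(0,0,-1))))
i=arm.get_image("side");crop(i,220,170,200,150,4,"s14.png")
E
```

```text
clock: 25.82
position: [0.5305, 0.4539, 0.1196]
ee_rot: [2.222, 2.218, -0.001]
force: [0.1, 0.4, -1.7]
width: 0.311
[0.53049196 0.45385542 0.1196139 ] 28.62754144526161 [ 0.13572422  0.44527244 -1.73418426] (array([ 0.0013, -0.0006,  0.0896]), array([ 0.0008,  0.0018, -0.0015]))
```

View pics/s14.png

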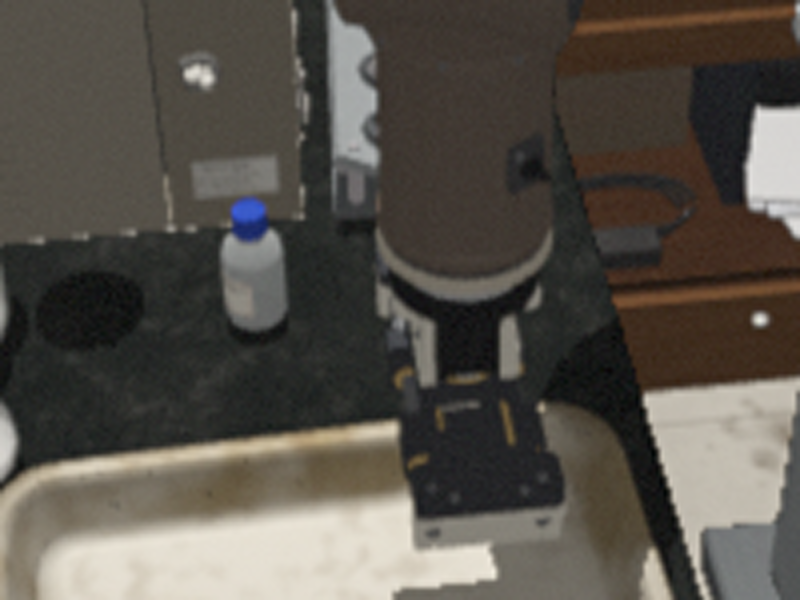

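```bash
python3 -m pendant '[{"dp":[0.001,-0.0006,0.03],"rotation":[0.001,0.0018,0],"fingers":1},{"dp":[0.001,-0.0006,0.06],"rotation":[0.001,0.0018,0],"fingers":1},{"dp":[0.001,-0.0006,0.08],"rotation":[0.001,0.0018,0],"fingers":1},{"dp":[0.001,-0.0006,0.092],"rotation":[0.001,0.0018,0],"fingers":1},{"dp":[0.001,-0.0006,0.092],"rotation":[0.001,0.0018,0],"fingers":1}]' 40
python3 - <<'E'
from h import *
p,r,s=pose();print(p,s["width"]*92,s["force"])
E
```

```text
clock: 26.5
position: [0.5301, 0.4548, 0.0284]
ee_rot: [-2.223, -2.219, -0.001]
force: [-0.7, 0.1, -1.0]
width: 0.307
[0.53010086 0.45479169 0.02835173] 28.230849415864046 [-0.67459405  0.10111591 -0.9980149 ]
```

```bash
python3 -m pendant '[{"dp":[0,0,0.003],"rotation":[0,0,0],"fingers":1},{"dp":[0,0,0.006],"rotation":[0,0,0],"fingers":1},{"dp":[0,0,0.006],"rotation":[0,0,0],"fingers":1}]' 40
python3 - <<'E'
from h import *
p,r,s=pose();print(p,s["width"]*92,s["force"])
E
```

```text
clock: 26.88
position: [0.5302, 0.4548, 0.0225]
ee_rot: [-2.223, -2.219, -0.001]
force: [0.0, 0.0, -2.0]
width: 0.307
[0.53018384 0.45478642 0.02245065] 28.252589387882757 [ 0.02241906  0.03146862 -1.98212331]
```

```bash
python3 -m pendant '[{"dp":[0,0,0.001],"rotation":[0,0,0],"fingers":1},{"dp":[0,0,0.002],"rotation":[0,0,0],"fingers":1},{"dp":[0,0,0.002],"rotation":[0,0,0],"fingers":1}]' 40
python3 - <<'E'
from h import *
p,r,s=pose();print(p,s["width"]*92,s["force"])
E
```

```text
clock: 27.25
position: [0.5302, 0.4547, 0.0204]
ee_rot: [-2.223, -2.219, -0.001]
force: [-1.2, -0.5, -1.8]
width: 0.31
[0.53017018 0.45472804 0.02040361] 28.539060138441698 [-1.19394132 -0.49703494 -1.82046062]
```

```bash
python3 -m pendant '[{"dp":[0,0,0.001],"rotation":[0,0,0],"fingers":1},{"dp":[0,0,0.0015],"rotation":[0,0,0],"fingers":1},{"dp":[0,0,0.0015],"rotation":[0,0,0],"fingers":1}]' 40
python3 - <<'E'
from h import *
p,r,s=pose();print(p,s["width"]*92,s["force"])
E
```

```text
clock: 27.62
position: [0.5301, 0.4547, 0.0188]
ee_rot: [-2.223, -2.219, -0.001]
force: [0.2, 0.2, -0.8]
width: 0.309
[0.53013408 0.45471557 0.01883601] 28.408901103444958 [ 0.18117587  0.20061505 -0.81550255]
```

```bash
python3 -m pendant '[{"dp":[0,0,0.0008],"rotation":[0,0,0],"fingers":1},{"dp":[0,0,0.0012],"rotation":[0,0,0],"fingers":1},{"dp":[0,0,0.0012],"rotation":[0,0,0],"fingers":1}]' 40
python3 - <<'E'
from h import *
p,r,s=pose();print(p,s["width"]*92,s["force"])
E
```

```text
clock: 28.0
position: [0.53, 0.4547, 0.0175]
ee_rot: [-2.223, -2.22, -0.001]
force: [-0.2, -0.1, -2.0]
width: 0.309
[0.53004776 0.45470472 0.01754152] 28.419419821707738 [-0.19406655 -0.07540091 -2.04556545]
```

```bash
python3 -m pendant '[{"dp":[0,0,0.0008],"rotation":[0,0,0],"fingers":1},{"dp":[0,0,0.0015],"rotation":[0,0,0],"fingers":1},{"dp":[0,0,0.0015],"rotation":[0,0,0],"fingers":1}]' 40
python3 - <<'E'
from h import *
p,r,s=pose();print(p,s["width"]*92,s["force"])
i=arm.get_image("wrist");cv2.imwrite("pics/w15.png",i)
E
```

```text
clock: 28.38
position: [0.5301, 0.4548, 0.0167]
ee_rot: [-2.223, -2.22, -0.001]
force: [-1.6, -2.2, 5.4]
width: 0.31
[0.53013062 0.45479371 0.01666618] 28.49416029674214 [-1.58999696 -2.1555164   5.39054395]
```

View pics/w15.png

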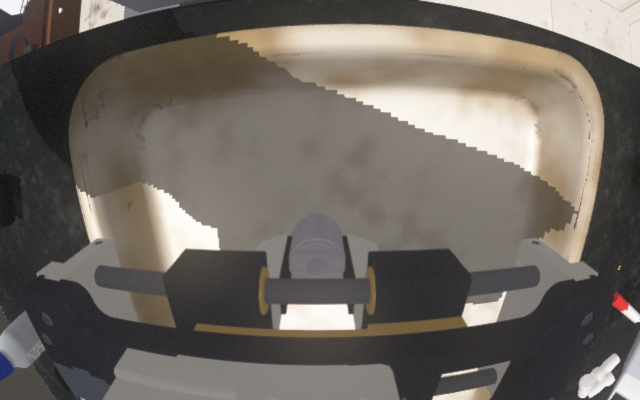

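```bash
python3 -m pendant '[{"dp":[0,0,0],"rotation":[0,0,0],"fingers":0.2},{"dp":[0,0,0],"rotation":[0,0,0],"fingers":0},{"dp":[0,0,0],"rotation":[0,0,0],"fingers":-0.3},{"dp":[0,0,-0.001],"rotation":[0,0,0],"fingers":-0.3},{"dp":[0,0,-0.001],"rotation":[0,0,0],"fingers":-0.3}]' 20
python3 -m pendant '[{"dp":[0,0,-0.02],"rotation":[0,0,0],"fingers":-0.5},{"dp":[0,0,-0.05],"rotation":[0,0,0],"fingers":-0.5},{"dp":[0,0,-0.1],"rotation":[0,0,0],"fingers":-0.5},{"dp":[0,0,-0.16],"rotation":[0,0,0],"fingers":-0.5},{"dp":[0,0,-0.18],"rotation":[0,0,0],"fingers":-0.5},{"dp":[0,0,-0.18],"rotation":[0,0,0],"fingers":-0.5}]' 20
python3 - <<'E'
from h import *
p,r,s=pose();print(p,s["width"]*92,s["force"])
i=arm.get_image("wrist");cv2.imwrite("pics/w16.png",i)
E
```

```text
clock: 29.05
position: [0.5301, 0.4549, 0.0177]
ee_rot: [-2.223, -2.22, -0.001]
force: [-0.3, -0.5, 0.2]
width: 0.645
clock: 29.8
position: [0.5304, 0.4556, 0.2005]
ee_rot: [-2.223, -2.22, -0.008]
force: [-0.5, 0.5, -0.3]
width: 0.752
[0.53041709 0.45560813 0.20051778] 69.20681406322868 [-0.47392738  0.46740341 -0.33853678]
```

View pics/w16.png

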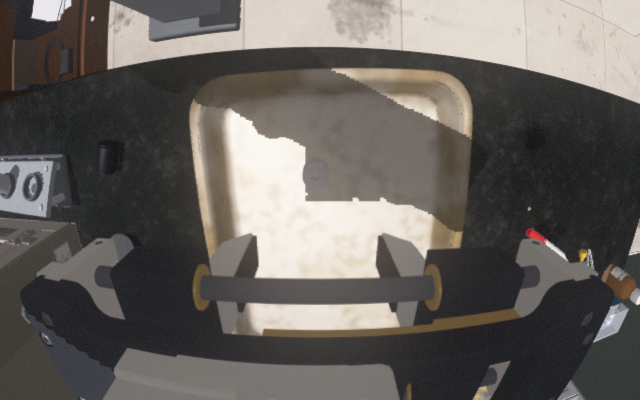

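```bash
python3 -m pendant '[{"dp":[0,-0.06,-0.03],"rotation":[0,0,0],"fingers":-0.5},{"dp":[0,-0.12,-0.06],"rotation":[0,0,0],"fingers":-0.5},{"dp":[0,-0.15,-0.08],"rotation":[0,0,0],"fingers":-0.5},{"dp":[0,-0.15,-0.08],"rotation":[0,0,0],"fingers":-0.5},{"dp":[0,-0.15,-0.08],"rotation":[0,0,0],"fingers":-0.5}]' 20
python3 - <<'E'
from h import *
print(pose()[0],proj("side",[.53,.455,.042]),proj("side",[.53,.455,.002]))
i=cv2.imread("pics/w16.png"); a=cv2.resize(i[140:200,280:360],None,fx=5,fy=5,interpolation=2)
j=arm.get_image("side");cv2.imwrite("pics/s17.png",j)
b=cv2.resize(j[110:230,260:360],None,fx=4,fy=4,interpolation=2); c=cv2.resize(j[270:370,230:410],None,fx=4,fy=4,interpolation=2)
cv2.imwrite("pics/m1.png",a);cv2.imwrite("pics/m2.png",b);cv2.imwrite("pics/m3.png",c)
t=arm.get_image("top");crop(t,110,150,330,110,2.4,"t17.png")
E
```

```text
clock: 30.48
position: [0.3807, 0.4539, 0.2766]
ee_rot: [2.223, 2.218, -0.0]
force: [0.3, -1.3, 0.5]
width: 0.751
[0.38068496 0.45385469 0.27660913] [335.58152644 316.75042929] [335.5469393  327.48144663]
```

View pics/m2.png

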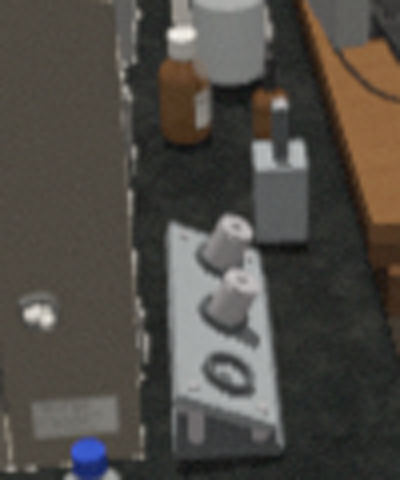

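View pics/m3.png

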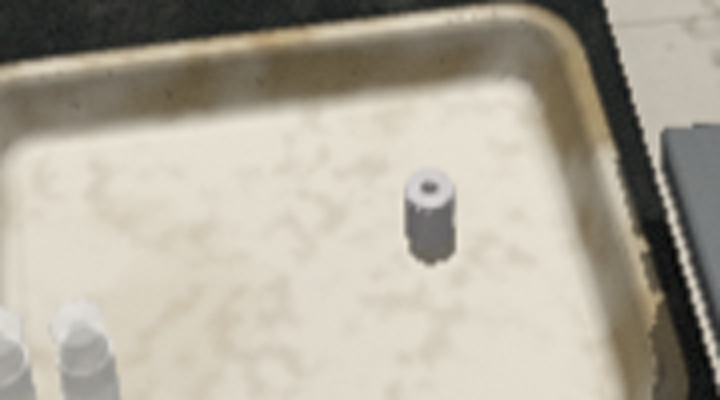

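View pics/t17.png

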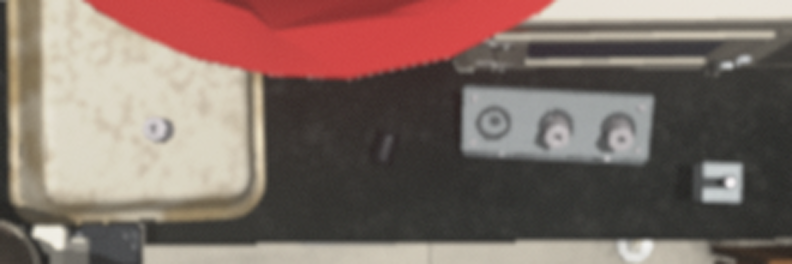

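```bash
python3 - <<'E'
from cell import arm
print(arm.sign_off(), arm.observe()["clock"])
E
```

```text
the job is handed in; nothing more can be done
the job is handed in; nothing more can be done
```

The job is done and handed in at about 30.6 s of the 69 s allowed. The left spacer is the blind one, and it now stands upright, mouth up, on the tray floor.

- **Probing (left, middle, right):**
  - The left bore stopped hard about 22 mm down, with 35 N on the wrist.
  - The middle and right bores ran free past that depth. Both stopped about 51–52 mm below the mouth, at 32 N and 22 N, which matches a plunger pressed fully down.
- **Pin:** It is back in its holder. It met the top face with 11 N before release, and the wrist and side pictures afterwards show it upright and home. It had slipped about 1.5 mm in the grip during the pushes, and I pressed it home to make up for that.
- **Final pictures:** In the last side and top pictures the blind spacer stands near (0.53, 0.455) with its bore facing up. The other two sit in their cups, and the bottles I could see look unmoved. The gripper is clear of everything.
- **Not confirmed directly:**
  - The plungers' 2 N resistance barely showed above the force noise, so their full travel is inferred from depth and the hard stop.
  - The camera estimates of the mouths differed by a few millimetres, so I aligned each bore again close up before going in.

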